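Find the left-hand stud with the test nuts and clamp it for inspection

ROBOT

A 6-joint arm with a two-finger parallel gripper is mounted at the origin on the work surface. World frame = base frame: x ahead of the robot, y to its left, z up, the work surface at z = 0. Lengths are in m, angles in degrees, forces in N, time in s.
With the tool pointing down it reaches from about 0.3 to 0.75 m from the base axis. Payload 8.5 kg.
Tool frame: the origin (TCP) lies midway between the tips of the shut fingers; the grasp point (between the pads) lies env.tcp_to_grasp behind it (env.tcp_to_grasp is the distance from the TCP to the grasp point, in m); z points along the fingers, y is the direction in which the jaws open and shut (so a half turn about z gives the same grasp; the last joint's range is limited). The gripper opens to 85 mm and grips with 20 to 120 N. Pads are 22 mm wide; open, the fingers measure 114 mm over their backs; the gripper's body (76 mm by 85 mm) begins 54 mm behind the grasp point. The pads swing forward as they close: fully open they stand 13 mm farther back than shut.
Start: joints at [61.92, 21.807, 74.336, -0, 83.858, -12.336], TCP at [0.149, 0.529, 0.196] pointing down, gripper open.
Joint ranges: [-178.18, 178.18], [-50.72, 133.34], [12.68, 142.11], [-81.47, 261.47], [9.98, 163.14], [-165.26, 165.26]. Speed limits (degrees/s): [136.94, 136.94, 180, 180, 180, 180].

INTERFACE

Orientations are given as a 3x3 rotation matrix whose columns are the frame's x, y, z axes.
In Python, from rig import readout, imaging, job, env gives the robot as it stands.
- The arm moves only by the tool move_arm, never from a script. Its argument "motion" is a list of rows, each a list of 3 entries, a list of its own where there are three numbers: the shift along the tool's x, y, z normalised to -1 to 1, where 1 is 0.02 m, then the turn, a rotation vector about the tool's x, y, z normalised to -1 to 1, where 1 is 120 degrees, then the gripper command: -1 is shut, 1 is fully open, values between are in proportion. In form: [[[tx, ty, tz], [rx, ry, rz], claw], ...]. A call has 1 to 12 rows; each row shifts and turns the pose as measured when the row begins, along the tool's axes as they then stand; what a row does not reach is not made up. A row lasts 1/12 s, in which the tool goes at most 41.7 mm and 7.16 degrees, less where a joint would pass 70% of its speed; a pose out of reach is approached as far as the arm can. A call with a number of a shift or a turn outside -1 to 1 is refused whole. A call with a gripper value outside its range is refused whole. The fingers move at their own pace and stop on an object; "squeeze" is the grip in N (left out, the last holds). Time passes only in rows, so rows that do not move let the fingers close. It gives the time, the measured TCP pose, the force and the opening at its end, in the units of the state.
- readout.observe(): the state, without advancing time (a new reading comes with each control period).
- imaging.get_image(name): name is "side" or "top" or "wrist"; returns a dict with "img" (400x640x3 uint8, blue, green, red), "fov_y" (degrees; the focal length in pixels is half the picture's height over the tangent of half this angle, whatever the lens; pixels are square), "cx", "cy" (the principal point, pixels), "eye" and "orientation" of the camera in the world. Camera axes: x right, y up, looking along -z (the intrinsics and any distortion apply to the point x, -y, -z); pixel columns grow to the right and rows downward; lengths in m; the calibration is good to about 2 mm. A picture is of the moment at which its call begins. There is no depth.
- job.close_job(): hands the job in, once; it reports no verdict.
The state is a dict: "time_s": time; "q": joint angles; "qvel": joint speeds; "joint_efforts": joint torques, N m; "position": TCP position; "tool_rot": TCP orientation; "ft_force": force on the tool from outside, world axes, zero at the start; "wrist_torque": the same for the moment, N m; "grip_width": finger opening in m.
Only numpy, scipy, OpenCV 4.12 (cv2) and the standard library are available. Lean on these libraries where they do the work, as an engineer would, in place of code of your own. Each camera call takes 0.05 s, during which the arm holds its last target.

TASK

One left-hand-threaded stud has got mixed in with the right-hand ones standing in the stock crate. Try the studs in the test nuts: screw every right-hand stud fully home, each in a nut of its own, until its barrel sits on the nut. Lay the one that will not screw in into the leaning V-block, head up with its foot on the ledge, and only then swing the clamp strap over it; let no stud fall over and leave the oil bottle and the glass dish alone.

Things in the scene. Friction and masses are not known exactly. Their poses are not given: they have to be found in the camera images.
- stud_a_mid (a point): bare metal stud, 116 mm tall, 0.28 kg, upright, thread down. From the bottom: tapered nose (0-8 mm, tip 20 mm wide), coarse 4-start thread 40 mm across (8-20), neck to 23, barrel 42 mm in diameter (23-76), square head 30 mm wide (76-116). Point: on its axis 58 mm above the bottom; z up the stud, x and y square to the head's flats. Thread hand unknown; otherwise all alike. Starts in a crate well, or is absent
- stud_b_mid (a point): bare metal stud, 116 mm tall, 0.28 kg, upright, thread down. From the bottom: tapered nose (0-8 mm, tip 20 mm wide), coarse 4-start thread 40 mm across (8-20), neck to 23, barrel 42 mm in diameter (23-76), square head 30 mm wide (76-116). Point: on its axis 58 mm above the bottom; z up the stud, x and y square to the head's flats. Thread hand unknown; otherwise all alike. Starts in a crate well, or is absent
- stud_c_mid (a point): bare metal stud, 116 mm tall, 0.28 kg, upright, thread down. From the bottom: tapered nose (0-8 mm, tip 20 mm wide), coarse 4-start thread 40 mm across (8-20), neck to 23, barrel 42 mm in diameter (23-76), square head 30 mm wide (76-116). Point: on its axis 58 mm above the bottom; z up the stud, x and y square to the head's flats. Thread hand unknown; otherwise all alike. Starts in a crate well, or is absent
- stud_d_mid (a point): bare metal stud, 116 mm tall, 0.28 kg, upright, thread down. From the bottom: tapered nose (0-8 mm, tip 20 mm wide), coarse 4-start thread 40 mm across (8-20), neck to 23, barrel 42 mm in diameter (23-76), square head 30 mm wide (76-116). Point: on its axis 58 mm above the bottom; z up the stud, x and y square to the head's flats. Thread hand unknown; otherwise all alike. Starts in a crate well, or is absent
- stud_e_mid (a point): bare metal stud, 116 mm tall, 0.28 kg, upright, thread down. From the bottom: tapered nose (0-8 mm, tip 20 mm wide), coarse 4-start thread 40 mm across (8-20), neck to 23, barrel 42 mm in diameter (23-76), square head 30 mm wide (76-116). Point: on its axis 58 mm above the bottom; z up the stud, x and y square to the head's flats. Thread hand unknown; otherwise all alike. Starts in a crate well, or is absent
- crate: loose grey stock crate, 146 x 210 mm, 40 mm high, 1 kg, with six square wells (two along x, three along y, 64 mm apart, each 46 mm wide, inner floor 4 mm above the table); origin under its centre
- plate: fixed steel plate 180 mm square, 8 mm thick, carrying four right-hand test nuts; origin under its centre, x and y along its edges. A left-hand stud stops within 4 mm of its thread touching, whichever way it is turned
- nut_1 (a point): right-hand test nut on the plate (2 x 2 pattern, 82 mm apart); point on its axis at its top face, 36 mm above the table. A right-hand stud goes down 12.5 mm per radian of clockwise turn (from above), 15 mm (1.23 rad) in all, until its barrel sits on the nut with its bottom 23 mm below the top face
- nut_2 (a point): right-hand test nut on the plate (2 x 2 pattern, 82 mm apart); point on its axis at its top face, 36 mm above the table. The bore is 31 mm across between its threads. A stud's thread touches the nut's when the stud's bottom is about 8 mm below the top face
- nut_3 (a point): right-hand test nut on the plate (2 x 2 pattern, 82 mm apart); point on its axis at its top face, 36 mm above the table. A right-hand stud that is home has its flats parallel to the plate's edges, so start with them turned 1.23 rad (70 degrees) counter-clockwise from that; any quarter turn more is the same, play about 0.2 rad each way
- nut_4 (a point): right-hand test nut on the plate (2 x 2 pattern, 82 mm apart); point on its axis at its top face, 36 mm above the table. Threads hold by friction, but may sink a little by themselves
- cradle: fixed V-block, leaning back 35 degrees. Origin on its foot ledge, on the axis of a barrel lying in the V. z: along that axis, foot to head (up, leaning 35 degrees to the robot's side); x: out of the V's open side; y: to the strap's hinge. V flanks z = 24-68 mm, to about x = 0, y = +-40 mm. A stud comes in head up from the open side (+x), is pressed back into the V, its bottom on the ledge (z = 0)
- strap (a joint): the V-block's clamp strap: bar 8 mm thick, 86 mm long, at z = 59-73 mm, hinge axis parallel to the V-block's z at x = 25, y = 46 mm. 0 rad: closed, along the V-block's -y, just touching the barrel of a stud in the V; 1.57: open, along its +x; starts at 1.3-1.9. Stiff (0.06 N m), stays where left; limits -0.25 and 2.2
- strap_grip (a point): point on the axis of the strap's round black handle post, at V-block z = 96 mm; post 12 mm in diameter, parallel to the V-block's z from 59 to 109 mm, 80 mm from the hinge axis
- oil_bottle: amber glass bottle, 44 mm in diameter, 85 mm tall, not to be disturbed; origin under its centre
- dish: shallow glass dish, 90 mm across, 16 mm high, not to be disturbed; origin under its centre
There are look-alikes about, which are no part of the job. What is shaped like the part that bears stud_a_mid but yellow is not meant. Leave any red look-alike of the part that bears stud_d_mid alone.

How it is judged:
By the outcome, as a careful person would: the job done as asked, in the order asked, and still so for the second after the job is handed in, with the robot touching nothing.
Of stud_a, stud_b, stud_c, stud_e only 3 to 4 are there at a start; the rules pass over those that are not, and their reading is None.
At some moment in a run one of crate may be knocked a few centimetres aside while the robot is not near it.
It also fails if it takes over 208 s, if anything falls off the work surface, if the arm or the gripper's body presses on something with over 40 N, if the wrist force passes 120 N, or if a joint passes its speed limit or range.

## Working session

There is one attempt and no reset: what is moved stays moved. The work goes in short steps, Python scripts to look and compute and a tool call to move; the robot and the scene stay as the last step left them, time stands still between calls to the robot, and variables do not carry over. Pictures are saved under pics/ and viewed, and the job is handed in when it is done.

Besides the shell and the picture viewer there is one more tool, called after "Call:" as name([rows], argument=value, ...), one row to a line, values as JSON. move_arm: Moves the arm, as the interface text tells. Its arguments: {"type":"object","properties":{"motion":{"type":"array","items":{"type":"array"}},"squeeze":{"type":"number"}},"required":["motion"]}

```bash
ls -la; mkdir -p pics; python3 - <<'E'
from rig import readout, imaging, job, env
import cv2
print(readout.observe()); print(env.tcp_to_grasp, [a for a in dir(env) if a[0]!='_'])
for n in ["side","top","wrist"]:
    d=imaging.get_image(n); cv2.imwrite(f"pics/{n}0.png",d["img"]); print(n,{k:v for k,v in d.items() if k!="img"})
E
```

```text
total 12
drwxr-xr-x  3 agent agent 4096 Dec  7 15:54 .
drwxr-xr-x 23 root  root  4096 Dec  7 15:54 ..
drwxr-xr-x  2 agent agent 4096 Dec  7 15:54 pics
{'time_s': 0.0, 'q': array([ 6.19184612e+01,  2.18404240e+01,  7.43861494e+01,  8.91474665e-04,
        8.38565628e+01, -1.23375031e+01]), 'qvel': array([ 0.07423742, -0.0591919 , -0.05856955, -0.07491476, -0.15794787,
       -0.03851393]), 'joint_efforts': array([ 1.24569553e-03, -4.48451936e+01, -2.31285149e+01, -7.94352377e-05,
        4.76293091e-03, -4.85481530e-05]), 'position': array([0.14908461, 0.52905049, 0.1957089 ]), 'tool_rot': array([[-9.62482919e-01,  2.71341381e-01, -6.96674667e-04],
       [ 2.71342080e-01,  9.62482132e-01, -1.27290452e-03],
       [ 3.25145249e-04, -1.41418601e-03, -9.99998947e-01]]), 'ft_force': array([-0.22481768,  0.38264377,  0.13647128]), 'wrist_torque': array([-0.01939223, -0.00965758, -0.01546246]), 'grip_width': 0.08575100236015731}
0.0187 ['MotionError', 'tcp_to_grasp']
side {'fov_y': 42.21535297695603, 'cx': 316.0666738200379, 'cy': 194.263410845848, 'eye': array([-0.10177944, -0.92859689,  0.93617297]), 'orientation': array([[ 0.80881928,  0.32850982, -0.48774241],
       [-0.58794957,  0.46762638, -0.66003096],
       [ 0.01125457,  0.82061371,  0.57137244]])}
top {'fov_y': 52.29842027851115, 'cx': 325.3233887665878, 'cy': 199.01064459363513, 'eye': array([0.37607233, 0.03465677, 1.13806851]), 'orientation': array([[ 0.00873912,  0.97972872, -0.2001381 ],
       [-0.99995145,  0.00947361,  0.0027125 ],
       [ 0.00455355,  0.20010467,  0.97976394]])}
wrist {'fov_y': 59.26814819357857, 'cx': 316.98160493377725, 'cy': 196.0711105003831, 'eye': array([0.07983617, 0.54780965, 0.37350343]), 'orientation': array([[ 0.27119812, -0.92289207, -0.27335291],
       [ 0.96252215,  0.259548  ,  0.07865074],
       [-0.00163794, -0.28443817,  0.95869299]])}
```

```bash
cat > h.py <<'E'
import numpy as np, cv2
from rig import readout, imaging, job, env
class Cam:
    def __init__(s,d):
        s.R=np.array(d["orientation"]); s.e=np.array(d["eye"]); s.cx,s.cy=d["cx"],d["cy"]
        s.f=d["img"].shape[0]/2/np.tan(np.radians(d["fov_y"]/2)); s.img=d["img"]
    def proj(s,P):
        p=(np.atleast_2d(P)-s.e)@s.R
        return np.c_[s.cx+s.f*p[:,0]/-p[:,2], s.cy-s.f*p[:,1]/-p[:,2]]
    def unproj(s,uv,z):
        uv=np.atleast_2d(uv); d=np.c_[(uv[:,0]-s.cx)/s.f,-(uv[:,1]-s.cy)/s.f,-np.ones(len(uv))]@s.R.T
        t=(z-s.e[2])/d[:,2]; return s.e+d*t[:,None]
    def crop(s,u0,v0,w,h,k,name,pts=None):
        im=s.img.copy()
        c=cv2.resize(im[v0:v0+h,u0:u0+w],None,fx=k,fy=k,interpolation=cv2.INTER_CUBIC)
        for p in (pts if pts is not None else []):
            cv2.circle(c,(int((p[0]+.5-u0)*k),int((p[1]+.5-v0)*k)),2,(0,0,255),-1)
        cv2.imwrite("pics/"+name,c)
def cam(n): return Cam(imaging.get_image(n))
def rotz(a): c,s=np.cos(a),np.sin(a); return np.array([[c,-s,0],[s,c,0],[0,0,1.]])
E
python3 - <<'E'
from h import *
c=cam("top"); np.save("/tmp/t.npy",0)
print(c.unproj([[317,231]],0.008),c.unproj([[425,220]],0.04),c.unproj([[215,205]],0.0))
c.crop(160,150,160,120,5,"t_l.png"); c.crop(360,170,120,90,6,"t_r.png")
c=cam("side"); c.crop(210,100,160,120,5,"s_l.png"); c.crop(270,220,150,110,5,"s_r.png")
E
```

```text
[[0.51571624 0.05392485 0.008     ]] [[ 0.54461566 -0.24056549  0.04      ]] [[0.58816254 0.34458809 0.        ]]
```

Call:
move_arm([
  [[-0.5, -1, -0.4], [0, 0, -0.044], 1],
  [[-0.5, -1, -0.4], [0, 0, -0.044], 1],
  [[-0.5, -1, -0.4], [0, 0, -0.044], 1],
  [[-0.5, -1, -0.4], [0, 0, 0], 1],
  [[-0.5, -1, -0.4], [0, 0, 0], 1],
  [[-0.5, -1, -0.4], [0, 0, 0], 1],
  [[-0.5, -1, -0.4], [0, 0, 0], 1],
  [[-0.5, -1, -0.4], [0, 0, 0], 1],
  [[-0.5, -1, -0.4], [0, 0, 0], 1],
  [[-0.5, -1, -0.4], [0, 0, 0], 1],
  [[-0.5, -1, -0.4], [0, 0, 0], 1],
  [[-0.5, -1, -0.4], [0, 0, 0], 1],
])

```text
time_s: 1.25
position: [0.2617, 0.2773, 0.2933]
tool_rot: [[-1.0, -0.023, -0.004], [-0.023, 1.0, -0.005], [0.004, -0.005, -1.0]]
ft_force: [0.3, 0.8, 0.1]
grip_width: 0.0852
```

Call:
move_arm([
  [[-0.6, -1, -0.2], [0, 0, 0.01], 1],
  [[-0.6, -1, -0.2], [0, 0, 0], 1],
  [[-0.6, -1, -0.2], [0, 0, 0], 1],
  [[-0.6, -1, -0.2], [0, 0, 0], 1],
  [[-0.6, -1, -0.2], [0, 0, 0], 1],
  [[-0.6, -1, -0.2], [0, 0, 0], 1],
  [[-0.6, -1, -0.2], [0, 0, 0], 1],
  [[-0.6, -1, -0.2], [0, 0, 0], 1],
  [[-0.6, -1, -0.2], [0, 0, 0], 1],
  [[-0.6, -1, -0.2], [0, 0, 0], 1],
  [[-0.6, -1, -0.2], [0, 0, 0], 1],
  [[-0.6, -1, -0.2], [0, 0, 0], 1],
])

```text
time_s: 2.25
position: [0.41, 0.0246, 0.3463]
tool_rot: [[-1.0, -0.001, -0.0], [-0.001, 1.0, -0.004], [0.0, -0.004, -1.0]]
ft_force: [0.6, -0.5, -0.0]
grip_width: 0.0854
```

```bash
python3 - <<'E'
from h import *
c=cam("wrist"); cv2.imwrite("pics/w1.png",c.img)
import pickle; pickle.dump(c,open("w1.pkl","wb"))
c=cam("top");pickle.dump(c,open("t1.pkl","wb"));cv2.imwrite("pics/t1.png",c.img)
E
python3 - <<'E'
from h import *
import pickle
c=pickle.load(open("w1.pkl","rb"))
c.crop(260,135,160,150,5,"w1p.png"); c.crop(440,170,200,150,4,"w1c.png"); c.crop(30,170,200,140,4,"w1s.png")
c=pickle.load(open("t1.pkl","rb")); c.crop(270,185,90,90,6,"t1p.png")
E
cat > m1.py <<'E'
from h import *
import pickle
from scipy.optimize import least_squares
W=pickle.load(open("w1.pkl","rb")); T=pickle.load(open("t1.pkl","rb"))
def px(a,u0,v0,k): return (np.array(a,float)+.5)/k-.5+[u0,v0]
PC=px([(152,47),(735,168),(588,690),(53,592)],260,135,5)
NC=px([(280,259),(556,315.5),(225,518),(490,568)],260,135,5)
c=W.unproj(PC,.008); n=W.unproj(NC,.036)
print(c[:,:2].round(4), [np.linalg.norm(c[i]-c[(i+1)%4]).round(4) for i in range(4)])
print(n[:,:2].round(4), np.linalg.norm(n[0]-n[1]),np.linalg.norm(n[0]-n[2]),np.linalg.norm(n[3]-n[1]),np.linalg.norm(n[3]-n[2]))
print(c.mean(0),n.mean(0))
# model
cm=np.array([(-.09,-.09),(-.09,.09),(.09,.09),(.09,-.09)]); nm=np.array([(-.041,-.041),(-.041,.041),(.041,-.041),(.041,.041)])
def f(p):
    R=rotz(p[2])[:2,:2]
    a=W.proj(np.c_[cm@R.T+p[:2],np.full(4,.008)])-PC; b=W.proj(np.c_[nm@R.T+p[:2],np.full(4,.036)])-NC
    return np.r_[a.ravel(),b.ravel()]
s=least_squares(f,[.51,.05,-.2]); print("plate",s.x,np.degrees(s.x[2]),s.fun.round(1))
H=[[(42,217),(138,222),(147,310),(52,303)],[(265,215),(357,250),(333,330),(245,295)],[(447,252),(533,230),(567,312),(487,336)],[(75,410),(160,403),(187,480),(97,490)],[(280,408),(373,422),(370,500),(278,486)]]
G=[[(560,318),(628,318),(628,392),(556,390)],[(420,300),(484,330),(462,393),(398,362)],[(245,315),(312,292),(332,355),(270,380)],[(555,178),(628,168),(632,238),(567,243)],[(415,157),(482,172),(470,238),(403,225)]]
def sq(cam,pts,z):
    q=cam.unproj(pts,z)[:,:2]; m=q.mean(0); d=q-m
    a=np.degrees(np.arctan2(d[:,1],d[:,0])); a=np.degrees(np.angle(np.exp(1j*np.radians(4*(a-45))).sum()))/4
    e=np.linalg.norm(q-np.roll(q,1,0),axis=1)
    return m,a,e
for h,g in zip(H,G):
    a=sq(W,px(h,30,170,4),.12); b=sq(T,px(g,360,170,6),.12)
    print(a[0].round(4),round(a[1],1),a[2].round(3),"|",b[0].round(4),round(b[1],1),b[2].round(3))
E
python3 m1.py
```

```text
[[ 0.4115 -0.0178]
 [ 0.4474  0.1557]
 [ 0.6214  0.1205]
 [ 0.5868 -0.0533]] [np.float64(0.1772), np.float64(0.1776), np.float64(0.1772), np.float64(0.1789)]
[[0.4683 0.02  ]
 [0.4851 0.1   ]
 [0.5488 0.0035]
 [0.5649 0.0836]] 0.08170859566409638 0.08218537103640723 0.08154633555768019 0.08169471458460352
[0.51677257 0.05127755 0.008     ] [0.51678254 0.05175214 0.036     ]
plate [ 0.51689726  0.05153051 -0.20082141] -11.506218975412567 [-0.7 -0.5  1.3 -0.5  0.7  0.9 -0.8  0.2 -0.3  0.2 -0.1 -0.1 -0.2  0.1
 -0.   0.2]
[ 0.5097 -0.3057] -5.1 [0.029 0.029 0.03  0.03 ] | [ 0.5111 -0.3038] -2.7 [0.031 0.029 0.031 0.03 ]
[ 0.5128 -0.2422] -23.6 [0.029 0.029 0.03  0.028] | [ 0.514  -0.2401] -23.6 [0.028 0.029 0.029 0.029]
[ 0.5159 -0.1775] 16.0 [0.03  0.029 0.028 0.028] | [ 0.518  -0.1768] 19.3 [0.029 0.03  0.028 0.028]
[ 0.5736 -0.3079] 5.2 [0.029 0.028 0.028 0.031] | [ 0.5743 -0.3085] 5.1 [0.028 0.032 0.03  0.028]
[ 0.5764 -0.2449] -10.4 [0.029 0.03  0.029 0.03 ] | [ 0.5774 -0.2436] -12.0 [0.03  0.029 0.029 0.029]
```

```bash
cat >> h.py <<'E'
from scipy.spatial.transform import Rotation as Rot
def Rdown(yaw): # tool y yaw in degrees
    y=rotz(np.radians(yaw))@[1,0,0]; z=np.array([0,0,-1.]); return np.c_[np.cross(y,z),y,z]
def to(P,yaw=None,R=None,n=None):
    s=readout.observe(); R0=np.array(s["tool_rot"]); p=np.array(s["position"])
    if R is None: R=Rdown(yaw)
    rv=Rot.from_matrix(R0.T@R).as_rotvec(degrees=True)/120
    sh=R.T@(np.array(P)-p)/.02; sh0=R0.T@(np.array(P)-p)/.02
    k=max(np.abs(sh).max(), 1e-6); nr=np.linalg.norm(rv)*120/7.1
    print("t %.2f pos %s w %.4f F %s q1 %.1f q6 %.1f"%(s["time_s"],p.round(4),s["grip_width"],np.round(s["ft_force"],1),s["q"][0],s["q"][5]))
    print(" turn",rv.round(3),"minrows %.1f"%nr," shift(after turn)",sh.round(2)," shift(tool now)",sh0.round(2))
    return rv,sh
E
cat > geo.py <<'E'
from h import *
PL=np.array([.5169,.0515]); PY=-11.5
nuts={"A":(-.041,-.041),"B":(-.041,.041),"C":(.041,-.041),"D":(.041,.041)}
N={k:PL+rotz(np.radians(PY))[:2,:2]@np.array(v) for k,v in nuts.items()}
S={1:(.5104,-.3048,-3.9),2:(.5134,-.2412,-23.6),3:(.517,-.1772,17.6),4:(.574,-.3082,5.2),5:(.5769,-.2443,-11.2)}
E
python3 - <<'E'
from geo import *
print(N)
c=Cam({**imaging.get_image("top")}) # calibration only
print(c.unproj([[305.6,210.8],[299,239.9]],.036))
to([.517,-.1772,.14],17.6)
import pickle; W=pickle.load(open("w1.pkl","rb")); print(W.unproj([[147,150],[62,140]],.116))
E
```

```text
{'A': array([0.468549  , 0.01949717]), 'B': array([0.48489717, 0.099851  ]), 'C': array([0.54890283, 0.003149  ]), 'D': array([0.565251  , 0.08350283])}
[[0.56764908 0.08544395 0.036     ]
 [0.48762183 0.10182057 0.036     ]]
t 2.40 pos [0.4101 0.0248 0.3458] w 0.0856 F [-0.5 -0.1 -0.8] q1 -13.0 q6 -103.0
 turn [-0.002  0.001  0.603] minrows 10.2  shift(after turn) [-11.24   2.04  10.29]  shift(tool now) [ -5.37 -10.05  10.32]
[[ 0.40337369 -0.1761987   0.116     ]
 [ 0.39188711 -0.27339035  0.116     ]]
```

Call:
move_arm([
  [[0, 0, 0.6], [0, 0, 0.055], 0.1],
  [[0, 0, 0.6], [0, 0, 0.055], 0.1],
  [[0, 0, 0.6], [0, 0, 0.055], 0.1],
  [[0, 0, 0.6], [0, 0, 0.055], 0.1],
  [[0, 0, 0.6], [0, 0, 0.055], 0.1],
  [[0, 0, 0.6], [0, 0, 0.055], 0.1],
  [[0, 0, 0.6], [0, 0, 0.055], 0.1],
  [[0, 0, 0.6], [0, 0, 0.055], 0.1],
  [[0, 0, 0.6], [0, 0, 0.055], 0.1],
  [[0, 0, 0.6], [0, 0, 0.055], 0.1],
  [[0, 0, 0.6], [0, 0, 0.055], 0.1],
])

```text
time_s: 3.32
position: [0.4043, 0.0341, 0.2099]
tool_rot: [[-0.251, 0.968, 0.004], [0.968, 0.251, -0.003], [-0.004, 0.003, -1.0]]
ft_force: [-0.0, 0.2, 0.0]
grip_width: 0.0471
```

Call:
move_arm([
  [[-0.94, 0.17, 0.2], [0, 0, 0], 0.1],
  [[-0.94, 0.17, 0.2], [0, 0, 0], 0.1],
  [[-0.94, 0.17, 0.2], [0, 0, 0], 0.1],
  [[-0.94, 0.17, 0.2], [0, 0, 0], 0.1],
  [[-0.94, 0.17, 0.2], [0, 0, 0], 0.1],
  [[-0.94, 0.17, 0.2], [0, 0, 0], 0.1],
  [[-0.94, 0.17, 0.2], [0, 0, 0], 0.1],
  [[-0.94, 0.17, 0.2], [0, 0, 0], 0.1],
  [[-0.94, 0.17, 0.2], [0, 0, 0], 0.1],
  [[-0.94, 0.17, 0.2], [0, 0, 0], 0.1],
])

```text
time_s: 4.15
position: [0.4807, -0.1324, 0.1672]
tool_rot: [[-0.258, 0.966, 0.001], [0.966, 0.258, 0.002], [0.001, 0.001, -1.0]]
ft_force: [0.2, 0.5, -0.2]
grip_width: 0.0472
```

```bash
sed -i 's/PL=.*; PY/PL=np.array([.518,.0525]); PY/' geo.py; python3 - <<'E'
from geo import *
to([.517,-.1772,.14],17.6)
c=cam("wrist"); cv2.imwrite("pics/w2.png",c.img)
E
```

```text
t 4.15 pos [ 0.4807 -0.1324  0.1672] w 0.0472 F [ 0.2  0.5 -0.2] q1 -29.1 q6 -44.1
 turn [ 0.001 -0.001 -0.022] minrows 0.4  shift(after turn) [-2.68  1.05  1.36]  shift(tool now) [-2.63  1.17  1.36]
```

Call:
move_arm([
  [[-0.9, 0.38, 0.4], [0, 0, -0.022], 0.1],
  [[-0.9, 0.36, 0.4], [0, 0, 0], 0.1],
  [[-0.88, 0.35, 0.4], [0, 0, 0], 0.1],
  [[0, 0, 0], [0, 0, 0], 0.1],
])

```text
time_s: 4.53
position: [0.5201, -0.1808, 0.1411]
tool_rot: [[-0.304, 0.953, 0.001], [0.953, 0.304, 0.001], [0.001, 0.001, -1.0]]
ft_force: [-0.8, 0.5, -0.7]
grip_width: 0.0469
```

```bash
python3 - <<'E'
from geo import *
to([.517,-.1772,.083],17.6)
c=cam("wrist"); cv2.imwrite("pics/w3.png",c.img)
E
```

```text
t 4.53 pos [ 0.5201 -0.1808  0.1411] w 0.0469 F [-0.8  0.5 -0.7] q1 -31.5 q6 -49.3
 turn [ 0.001 -0.     0.001] minrows 0.0  shift(after turn) [ 0.22 -0.09  2.9 ]  shift(tool now) [ 0.22 -0.09  2.9 ]
```

```bash
python3 - <<'E'
from geo import *
c=cam("wrist"); s=readout.observe()
p=np.array(s["position"])
print("tcp",c.proj(p), c.proj(p+[0,0,.0187]))
for k,v in S.items(): print(k,c.proj([v[0],v[1],.12]))
print(c.unproj([[313,205]],.12), c.unproj([[290,112],[449,173]],.04))
E
```

```text
tcp [[316.7914575  227.71552393]] [[316.82243162 241.86430047]]
1 [[249.89599827 373.16903767]]
2 [[279.29685159 297.91913282]]
3 [[314.56753227 210.2921775 ]]
4 [[335.03614484 398.96291303]]
5 [[369.77869935 327.25659749]]
[[ 0.51509978 -0.1743102   0.12      ]] [[ 0.48237793 -0.13250346  0.04      ]
 [ 0.6193504  -0.13942054  0.04      ]]
```

Call:
move_arm([
  [[0.45, -0.05, 0.5], [0, 0, 0], 0.1],
  [[0, 0, 0.8], [0, 0, 0], 0.1],
  [[0, 0, 0.8], [0, 0, 0], 0.1],
  [[0, 0, 0.8], [0, 0, 0], 0.1],
  [[0, 0, 0], [0, 0, 0], -1],
  [[0, 0, 0], [0, 0, 0], -1],
  [[0, 0, 0], [0, 0, 0], -1],
  [[0, 0, 0], [0, 0, 0], -1],
], squeeze=60)

```text
time_s: 5.3
position: [0.5144, -0.1642, 0.0892]
tool_rot: [[-0.31, 0.951, 0.008], [0.951, 0.31, -0.001], [-0.004, 0.007, -1.0]]
ft_force: [-0.1, -0.8, -0.1]
grip_width: 0.0004
```

```bash
python3 - <<'E'
from geo import *
to([.517,-.1772,.083],17.6)
c=cam("wrist"); cv2.imwrite("pics/w4.png",c.img)
E
```

```text
t 5.30 pos [ 0.5144 -0.1642  0.0892] w 0.0004 F [-0.1 -0.8 -0.1] q1 -30.3 q6 -48.5
 turn [0.003 0.002 0.004] minrows 0.1  shift(after turn) [-0.66 -0.07  0.31]  shift(tool now) [-0.66 -0.08  0.31]
```

```bash
python3 - <<'E'
from geo import *
c=cam("side"); c.crop(250,200,160,120,5,"s4.png",c.proj([readout.observe()["position"]]))
w=cam("wrist"); w.crop(220,180,200,150,4,"w4c.png"); print(w.proj([readout.observe()["position"]]))
E
```

```text
[[316.97106754 228.44897686]]
```

```bash
python3 - <<'E'
from geo import *
c=cam("wrist")
f=lambda a:(np.array(a)+.5)/4-.5+[220,180]
print(c.unproj(f([(272,172),(478,182)]),.08))
# barrel circle at .08: leftmost (230,255) rightmost(513,255), top (375,130)
print(c.unproj(f([(230,250),(513,250),(375,130)]),.08))
# finger tips: (325,247),(455,247)
s=readout.observe(); R=np.array(s["tool_rot"]);p=np.array(s["position"])
for dx in(-.011,0,.011): print(dx,c.proj([p+R@[dx,0,0]]), f((390,248)))
print(np.array(s["q"]).round(1))
E
```

```text
[[ 0.49860088 -0.16949823  0.08      ]
 [ 0.52684111 -0.16196049  0.08      ]]
[[ 0.49629994 -0.1828483   0.08      ]
 [ 0.53508023 -0.17032722  0.08      ]
 [ 0.51052999 -0.15902461  0.08      ]]
-0.011 [[316.93876147 246.99271773]] [317.125 241.625]
0 [[316.94267634 228.40439879]] [317.125 241.625]
0.011 [[316.94672203 209.19495681]] [317.125 241.625]
[-30.4  26.6  85.9   0.2  67.1 -48.5]
```

Call:
move_arm([
  [[0, 0, -0.9], [0, 0, 0], -1],
  [[0, 0, -0.9], [0, 0, 0], -1],
  [[0, 0, -0.9], [0, 0, 0], -1],
  [[0, 0, 0], [0, 0, 0], -1],
])

```text
time_s: 5.83
position: [0.5136, -0.1645, 0.1446]
tool_rot: [[-0.309, 0.951, 0.006], [0.951, 0.309, -0.0], [-0.002, 0.005, -1.0]]
ft_force: [0.2, -0.2, 1.3]
grip_width: 0.0001
```

```bash
python3 - <<'E'
from geo import *
s=readout.observe(); R=np.array(s["tool_rot"]);p=np.array(s["position"]); print(p, s["time_s"])
pts=[p,p+R@[.011,0,0],p+R@[-.011,0,0],p+R@[0,0,-.0187]]
c=cam("side"); c.crop(290,180,120,90,6,"s5.png",c.proj(pts)); print(c.proj(pts))
w=cam("wrist"); w.crop(220,150,200,150,4,"w5c.png",w.proj(pts))
E
```

```text
[ 0.51355706 -0.16446729  0.14464023] 5.8333
[[332.35848604 231.39651353]
 [328.63562686 229.69986412]
 [336.11262068 233.10741637]
 [332.55016048 225.34885115]]
```

```bash
python3 - <<'E'
from geo import *
s=readout.observe(); R=np.array(s["tool_rot"]);p=np.array(s["position"])
c=cam("side"); w=cam("wrist")
from scipy.optimize import least_squares
# front (+x) tip corner on -y_tool side (closest to side cam) : side px, wrist px
f=lambda a,u,v,k:(np.array(a)+.5)/k-.5+[u,v]
so=f((228,240),290,180,6); wl=f((328,369),220,150,4); wr=f((452,369),220,150,4)
sb=f((262,255),290,180,6)
for side_px,wp in((so,wl),(so,wr)):
    g=lambda X:np.r_[c.proj([X])[0]-side_px,w.proj([X])[0]-wp]
    r=least_squares(g,p); print("world",r.x,"tool rel",R.T@(r.x-p),r.fun.round(1))
for z in(0,.01,.02,.03,.04):
  print(z,c.proj([p+R@[.011,0,-z],p+R@[-.011,0,-z]]).round(1).tolist(),w.proj([p+R@[.011,0,-z]]).round(1))
print(so,sb,wl)
E
```

```text
world [ 0.50268056 -0.15654973  0.18022127] tool rel [ 0.00994466 -0.00688747 -0.03858303] [-0.4  0.1  0.1  0.1]
world [ 0.51563029 -0.15370505  0.17676618] tool rel [ 0.0086387   0.00629973 -0.035102  ] [ 3.1 -1.2 -0.4 -0.4]
0 [[328.0, 230.7], [335.5, 234.1]] [[317.7 210.4]]
0.01 [[328.2, 227.5], [335.6, 230.9]] [[317.7 216.8]]
0.02 [[328.3, 224.2], [335.8, 227.7]] [[317.8 224. ]]
0.03 [[328.4, 221.0], [335.9, 224.4]] [[317.8 232. ]]
0.04 [[328.5, 217.7], [336.1, 221.1]] [[317.8 241. ]]
[327.58333333 219.58333333] [333.25       222.08333333] [301.625 241.875]
```

```bash
python3 - <<'E'
from geo import *
c=cam("wrist")
f=lambda a,u,v,k:(np.array(a)+.5)/k-.5+[u,v]
q=c.unproj(f([(292,258),(478,262)],220,150,4),.12); print(q, np.linalg.norm(q[0]-q[1]))
d=q[1]-q[0]; a=np.degrees(np.arctan2(d[1],d[0])); n=np.array([d[1],-d[0],0])/np.linalg.norm(d)
P=q.mean(0)+n*.015; print(P,a)
to([P[0],P[1],.10],17.6)
E
```

```text
[[ 0.4975543  -0.16690276  0.12      ]
 [ 0.52416602 -0.15891167  0.12      ]] 0.027785634006710552
[ 0.51517412 -0.17727349  0.12      ] 16.714184992136076
t 6.08 pos [ 0.5118 -0.1634  0.1404] w -0.0000 F [-0.2 -0.2 -0.4] q1 -30.4 q6 -48.5
 turn [ 0.    -0.002  0.004] minrows 0.1  shift(after turn) [-0.71 -0.05  2.02]  shift(tool now) [-0.72 -0.05  2.02]
```

Call:
move_arm([
  [[-0.68, -0.1, 0], [0, 0, 0], 0.1],
  [[0, 0, 0], [0, 0, 0], 0.1],
  [[0, 0, 0], [0, 0, 0], 0.1],
  [[0, 0, 0.8], [0, 0, 0], 0.1],
  [[0, 0, 0.8], [0, 0, 0], 0.1],
  [[0, 0, 0.6], [0, 0, 0], 0.1],
  [[0, 0, 0], [0, 0, 0], 0.1],
])

```text
time_s: 6.67
position: [0.5136, -0.1786, 0.0921]
tool_rot: [[-0.308, 0.951, -0.004], [0.951, 0.308, 0.005], [0.006, -0.002, -1.0]]
ft_force: [-0.1, -0.0, -1.6]
grip_width: 0.0469
```

```bash
python3 - <<'E'
from geo import *
to([.516,-.1772,.056],17.0)
c=cam("side"); c.crop(270,180,120,90,6,"s6.png")
E
```

```text
t 6.67 pos [ 0.5136 -0.1786  0.0921] w 0.0469 F [-0.1 -0.  -1.6] q1 -31.7 q6 -49.7
 turn [-0.001 -0.003  0.008] minrows 0.1  shift(after turn) [0.03 0.14 1.8 ]  shift(tool now) [0.02 0.14 1.8 ]
```

Call:
move_arm([
  [[0.02, 0.14, 0.6], [0, 0, 0.008], 0.1],
  [[0, 0, 0.6], [0, 0, 0], 0.1],
  [[0, 0, 0.4], [0, 0, 0], 0.1],
  [[0, 0, 0], [0, 0, 0], 0.1],
])

```text
time_s: 7.05
position: [0.5181, -0.1785, 0.0629]
tool_rot: [[-0.291, 0.957, 0.001], [0.957, 0.291, 0.002], [0.002, 0.002, -1.0]]
ft_force: [0.7, 1.3, 0.1]
grip_width: 0.0465
```

```bash
python3 - <<'E'
from geo import *
to([.516,-.1772,.056],17.0)
c=cam("side"); c.crop(270,180,120,90,6,"s7.png")
c=cam("wrist"); c.crop(220,150,200,150,4,"w7.png")
E
```

```text
t 7.05 pos [ 0.5181 -0.1785  0.0629] w 0.0465 F [0.7 1.3 0.1] q1 -31.5 q6 -48.5
 turn [ 0.001 -0.001 -0.001] minrows 0.0  shift(after turn) [ 0.09 -0.08  0.35]  shift(tool now) [ 0.09 -0.08  0.35]
```

Call:
move_arm([
  [[0, -0.1, 0.15], [0, 0, 0], 0.1],
  [[0, 0, 0], [0, 0, 0], -1],
  [[0, 0, 0], [0, 0, 0], -1],
  [[0, 0, 0], [0, 0, 0], -1],
  [[0, 0, 0], [0, 0, 0], -1],
], squeeze=60)

```text
time_s: 7.57
position: [0.5174, -0.1802, 0.0634]
tool_rot: [[-0.291, 0.957, 0.006], [0.957, 0.291, -0.001], [-0.003, 0.006, -1.0]]
ft_force: [0.3, -0.5, -1.8]
grip_width: 0.0287
```

Call:
move_arm([
  [[0, 0, -0.4], [0, 0, 0], -1],
  [[0, 0, -0.8], [0, 0, 0], -1],
  [[0, 0, -0.9], [0, 0, 0], -1],
  [[0, 0, -0.9], [0, 0, 0], -1],
  [[0, 0, -0.9], [0, 0, 0], -1],
  [[0, 0, -0.4], [0, 0, 0], -1],
  [[0, 0, 0], [0, 0, -0.058], -1],
  [[0, 0, 0], [0, 0, -0.058], -1],
  [[0, 0, 0], [0, 0, -0.058], -1],
  [[0, 0, 0], [0, 0, -0.058], -1],
  [[0, 0, 0], [0, 0, -0.058], -1],
  [[0, 0, 0], [0, 0, -0.058], -1],
])

```text
time_s: 8.57
position: [0.5151, -0.1787, 0.1555]
tool_rot: [[-0.864, 0.503, 0.002], [0.503, 0.864, 0.002], [-0.001, 0.003, -1.0]]
ft_force: [-0.3, -0.1, -2.6]
grip_width: 0.0293
```

```bash
python3 - <<'E'
from geo import *
print(N)
to([*N["B"],.11],58.5)
c=cam("wrist"); cv2.imwrite("pics/w8.png",c.img); s=readout.observe()
R=np.array(s["tool_rot"]);p=np.array(s["position"])
for z in (.116,.076,0.023): # stud heights rel bottom
    P=p.copy(); P[2]+=-.0594+z; print(z,c.proj([P,P+R@[.015,.015,0],P+R@[.015,-.015,0]]).round(1).tolist())
E
```

```text
{'A': array([0.469649  , 0.02049717]), 'B': array([0.48599717, 0.100851  ]), 'C': array([0.55000283, 0.004149  ]), 'D': array([0.566351  , 0.08450283])}
t 8.57 pos [ 0.5151 -0.1787  0.1555] w 0.0293 F [-0.3 -0.1 -2.6] q1 -31.7 q6 -91.5
 turn [0.001 0.001 0.011] minrows 0.2  shift(after turn) [ 8.55 11.16  2.27]  shift(tool now) [ 8.29 11.35  2.29]
0.116 [[319.6, 284.0], [359.3, 248.3], [279.5, 248.8]]
0.076 [[318.8, 241.7], [349.6, 213.0], [287.7, 213.4]]
0.023 [[318.2, 207.8], [341.9, 185.0], [294.2, 185.4]]
```

```bash
python3 - <<'E'
from geo import *
c=cam("wrist"); c.crop(250,160,140,160,5,"w8c.png")
c=cam("side"); c.crop(260,170,120,110,6,"s8.png")
E
python3 - <<'E'
from geo import *
from scipy.optimize import least_squares
c=cam("wrist"); s=readout.observe()
R=np.array(s["tool_rot"]);p=np.array(s["position"])
ob=np.array([[279.7,243.1],[357.5,243.7],[288.1,211.7],[347.1,212.5],[280.7,309.8],[354.,309.8]])
def f(v):
    P=[]
    for z in(.116,.076):
        for y in(-.015,.015): P.append(p+R@np.array([v[0]+.015,v[1]+y,0])+[0,0,v[2]+z])
    for y in(-.015,.015): P.append(p+R@np.array([v[0]-.015,v[1]+y,0])+[0,0,v[2]+.116])
    return (c.proj(P)-ob).ravel()
r=least_squares(f,[0,0,-.06]); print(r.x,r.fun.round(1))
print(f([r.x[0],0,-.0594]).round(1))
E
```

```text
[-0.00086514 -0.00056642 -0.06564299] [ 0.3  0.9 -1.4  0.4 -0.3 -0.8  0.4 -1.6  1.3  0.2 -0.2  0.3]
[ 0.1  7.8  2.   7.3 -0.1  3.4  2.6  2.6  1.3  9.5  2.8  9.6]
```

Call:
move_arm([
  [[0.71, 0.93, 0.1], [0, 0, 0.011], -1],
  [[0.71, 0.93, 0.1], [0, 0, 0], -1],
  [[0.71, 0.93, 0.1], [0, 0, 0], -1],
  [[0.71, 0.93, 0.1], [0, 0, 0], -1],
  [[0.71, 0.93, 0.1], [0, 0, 0], -1],
  [[0.71, 0.93, 0.1], [0, 0, 0], -1],
  [[0.71, 0.93, 0.1], [0, 0, 0], -1],
  [[0.71, 0.93, 0.1], [0, 0, 0], -1],
  [[0.71, 0.93, 0.1], [0, 0, 0], -1],
  [[0.71, 0.93, 0.1], [0, 0, 0], -1],
  [[0.71, 0.93, 0.1], [0, 0, 0], -1],
  [[0, 0, 0], [0, 0, 0], -1],
])

```text
time_s: 9.77
position: [0.4952, 0.0877, 0.1322]
tool_rot: [[-0.818, 0.575, 0.003], [0.575, 0.818, 0.001], [-0.001, 0.003, -1.0]]
ft_force: [-0.8, 0.2, -2.9]
grip_width: 0.029
```

```bash
python3 - <<'E'
from geo import *
to([*N["B"],.11],58.5)
E
```

```text
t 9.77 pos [0.4952 0.0877 0.1322] w 0.0290 F [-0.8  0.2 -2.9] q1 -3.5 q6 -58.4
 turn [ 0.001  0.001 -0.03 ] minrows 0.5  shift(after turn) [0.74 0.32 1.11]  shift(tool now) [0.76 0.27 1.11]
```

Call:
move_arm([
  [[0.76, 0.3, 0.4], [0, 0, -0.03], -1],
  [[0, 0, 0.4], [0, 0, 0], -1],
  [[0, 0, 0], [0, 0, 0], -1],
  [[0, 0, 0], [0, 0, 0], -1],
])

```text
time_s: 10.1
position: [0.4862, 0.1024, 0.1159]
tool_rot: [[-0.849, 0.528, 0.003], [0.528, 0.849, 0.001], [-0.002, 0.002, -1.0]]
ft_force: [0.2, -0.0, -1.6]
grip_width: 0.0292
```

```bash
python3 - <<'E'
from geo import *
to([*N["B"],.10],58.5)
c=cam("wrist"); cv2.imwrite("pics/w9.png",c.img)
E
```

```text
t 10.10 pos [0.4862 0.1024 0.1159] w 0.0292 F [ 0.2 -0.  -1.6] q1 -1.8 q6 -59.9
 turn [ 0.001  0.001 -0.003] minrows 0.1  shift(after turn) [-0.03 -0.07  0.8 ]  shift(tool now) [-0.03 -0.07  0.8 ]
```

Call:
move_arm([
  [[0, 0, 0.4], [0, 0, 0], -1],
  [[0, 0, 0.4], [0, 0, 0], -1],
  [[0, 0, 0.2], [0, 0, 0], -1],
  [[0, 0, 0], [0, 0, 0], -1],
])

```text
time_s: 10.48
position: [0.4877, 0.1004, 0.0947]
tool_rot: [[-0.846, 0.533, 0.005], [0.533, 0.846, 0.0], [-0.004, 0.003, -1.0]]
ft_force: [-0.8, -0.4, -2.4]
grip_width: 0.0285
```

Call:
move_arm([
  [[0, 0, 0.1], [0, 0, 0], -1],
  [[0, 0, 0.1], [0, 0, 0], -1],
  [[0, 0, 0], [0, 0, 0], -1],
])

```text
time_s: 10.73
position: [0.4878, 0.0999, 0.0899]
tool_rot: [[-0.845, 0.534, 0.005], [0.534, 0.845, 0.0], [-0.004, 0.003, -1.0]]
ft_force: [-1.0, 0.2, -2.6]
grip_width: 0.0288
```

No contact yet; carry on in small steps.

Call:
move_arm([
  [[0, 0, 0.1], [0, 0, 0], -1],
  [[0, 0, 0.1], [0, 0, 0], -1],
  [[0, 0, 0], [0, 0, 0], -1],
])

```text
time_s: 10.98
position: [0.4881, 0.1, 0.0858]
tool_rot: [[-0.845, 0.534, 0.005], [0.534, 0.845, 0.0], [-0.004, 0.003, -1.0]]
ft_force: [-0.0, 0.6, -2.5]
grip_width: 0.0288
```

Call:
move_arm([
  [[0, 0, 0.1], [0, 0, 0], -1],
  [[0, 0, 0], [0, 0, 0], -1],
])

```text
time_s: 11.15
position: [0.4886, 0.1, 0.0846]
tool_rot: [[-0.845, 0.534, 0.007], [0.534, 0.845, 0.0], [-0.006, 0.004, -1.0]]
ft_force: [-1.6, 0.5, -1.2]
grip_width: 0.0288
```

Call:
move_arm([
  [[0, 0, 0.1], [0, 0, 0], -1],
  [[0, 0, 0.05], [0, 0, 0], -1],
  [[0, 0, 0], [0, 0, 0], -1],
])

```text
time_s: 11.4
position: [0.4888, 0.0998, 0.0847]
tool_rot: [[-0.845, 0.534, 0.01], [0.534, 0.845, -0.001], [-0.009, 0.005, -1.0]]
ft_force: [-2.1, 0.3, -1.9]
grip_width: 0.0291
```

Call:
move_arm([
  [[0, 0, 0.12], [0, 0, 0.04], -1],
  [[0, 0, 0.12], [0, 0, 0.04], -1],
  [[0, 0, 0.12], [0, 0, 0.04], -1],
  [[0, 0, 0.12], [0, 0, 0.04], -1],
  [[0, 0, 0.12], [0, 0, 0.04], -1],
])

```text
time_s: 11.82
position: [0.4906, 0.0999, 0.0811]
tool_rot: [[-0.543, 0.84, 0.02], [0.84, 0.543, -0.002], [-0.013, 0.015, -1.0]]
ft_force: [-7.4, -2.2, 14.4]
grip_width: 0.0289
```

Call:
move_arm([
  [[0.05, -0.08, 0.1], [0.006, 0.004, 0.035], -1],
  [[0.03, -0.06, 0.12], [0.002, 0.001, 0.04], -1],
  [[0, 0, 0.12], [0, 0, 0.04], -1],
  [[0, 0, 0.12], [0, 0, 0.04], -1],
])

```text
time_s: 12.15
position: [0.4891, 0.1, 0.0762]
tool_rot: [[-0.231, 0.973, 0.007], [0.973, 0.231, -0.002], [-0.004, 0.007, -1.0]]
ft_force: [-8.1, 0.9, 22.7]
grip_width: 0.0289
```

Call:
move_arm([
  [[0.02, -0.07, 0.11], [0.001, 0, 0.04], -1],
  [[0, -0.03, 0.11], [0, 0, 0.04], -1],
  [[0, 0, 0.11], [0, 0, 0.04], -1],
  [[0, 0, 0.11], [0, 0, 0.04], -1],
  [[0, 0, 0.08], [0, 0, 0.03], -1],
])

```text
time_s: 12.57
position: [0.4875, 0.1, 0.0712]
tool_rot: [[0.183, 0.983, 0.01], [0.983, -0.183, -0.004], [-0.002, 0.011, -1.0]]
ft_force: [-8.1, -1.0, 21.0]
grip_width: 0.029
```

```bash
python3 - <<'E'
from geo import *
to([*N["B"],.0697],-11.5)
E
```

```text
t 12.57 pos [0.4875 0.1    0.0712] w 0.0290 F [-8.1 -1.  21. ] q1 -1.9 q6 8.7
 turn [0.005 0.001 0.008] minrows 0.2  shift(after turn) [ 0.03 -0.08  0.07]  shift(tool now) [ 0.03 -0.08  0.07]
```

Call:
move_arm([
  [[0, -0.05, 0.1], [0.003, 0, 0.03], -1],
  [[0, 0, 0.12], [0, 0, 0.03], -1],
  [[0, 0, 0.12], [0, 0, 0.03], -1],
  [[0, 0, 0], [0, 0, 0], -1],
])

```text
time_s: 12.9
position: [0.4859, 0.1001, 0.0713]
tool_rot: [[0.372, 0.928, 0.008], [0.928, -0.372, -0.005], [-0.002, 0.009, -1.0]]
ft_force: [0.1, -0.3, -15.7]
grip_width: 0.0288
```

```bash
python3 - <<'E'
from geo import *
to([*N["B"],.0697],-11.5)
print(readout.observe()["wrist_torque"])
c=cam("side"); c.crop(240,170,120,100,6,"s10.png")
E
```

```text
t 12.90 pos [0.4859 0.1001 0.0713] w 0.0288 F [  0.1  -0.3 -15.7] q1 -1.9 q6 20.1
 turn [ 0.004  0.001 -0.086] minrows 1.5  shift(after turn) [ 0.04 -0.    0.08]  shift(tool now) [ 0.04 -0.01  0.08]
[-0.27165917 -0.29963386 -0.0185456 ]
```

Call:
move_arm([
  [[0, 0, 0], [0, 0, 0], 0.1],
  [[0, 0, 0], [0, 0, 0], 0.1],
  [[0, 0, 0], [0, 0, 0], 0.1],
  [[0, 0, -0.8], [0, 0, 0], 0.1],
  [[0, 0, -0.9], [0, 0, 0], 0.1],
  [[0, 0, -0.9], [0, 0, 0], 0.1],
  [[0, 0, -0.9], [0, 0, 0], 0.1],
  [[0, 0, -0.9], [0, 0, 0], 0.1],
  [[0, 0, -0.5], [0, 0, 0], 0.1],
])

```text
time_s: 13.7
position: [0.4869, 0.1007, 0.1707]
tool_rot: [[0.367, 0.93, 0.008], [0.93, -0.367, -0.003], [-0.0, 0.009, -1.0]]
ft_force: [-0.4, -0.3, -0.5]
grip_width: 0.0473
```

```bash
python3 - <<'E'
from geo import *
c=cam("side"); 
B=N["B"]; d=c.e[:2]-B; d/=np.linalg.norm(d)
P=[[*(B+d*.021),.036],[*B,.129]]
import math
for a in(45,135,225,315): 
    r=np.array([math.cos(math.radians(a+PY)),math.sin(math.radians(a+PY))])*.0212; P.append([*(B+r),.129])
c.crop(240,160,110,90,7,"s11.png",c.proj(P))
w=cam("wrist"); cv2.imwrite("pics/w11.png",w.img)
to([*B,.17],0)
E
```

```text
t 13.80 pos [0.4872 0.1007 0.1704] w 0.0469 F [ 0.7 -0.7 -0.3] q1 -1.9 q6 19.7
 turn [ 0.005  0.001 -0.18 ] minrows 3.0  shift(after turn) [ 0.01 -0.06  0.02]  shift(tool now) [-0.02 -0.06  0.02]
```

```bash
python3 - <<'E'
from geo import *
c=cam("wrist"); c.crop(240,90,160,150,5,"w12.png")
import pickle; pickle.dump(c,open("w12.pkl","wb"))
E
cat >> h.py <<'E'
def fit_head(c,pts6,g):
    """pts6 pixel: top corners then base corners, given as list of (px,(lx,ly,lz)); g=[x,y,zbottom,yawdeg]"""
    from scipy.optimize import least_squares
    ob=np.array([p for p,_ in pts6]); L=np.array([l for _,l in pts6])
    f=lambda v:(c.proj(L@rotz(np.radians(v[3])).T+[v[0],v[1],v[2]])-ob).ravel()
    r=least_squares(f,g,x_scale=[.01,.01,.01,10]); return r.x,r.fun.round(1)
def px(a,u0,v0,k): return (np.array(a,float)+.5)/k-.5+[u0,v0]
E
python3 - <<'E'
from geo import *
import pickle
c=pickle.load(open("w12.pkl","rb"))
# image left/right in world: tool y axis = (.93,-.37): image +col = +tool y ; image up=+tool x=(.367,.93)
a=.015; P=px([(258,457),(477,460),(250,668),(470,670),(275,400),(465,405)],240,90,5)
L=[(-a,a,.116),(a,a,.116),(-a,-a,.116),(a,-a,.116),(-a,a,.076),(a,a,.076)]
print(fit_head(c,list(zip(P,L)),[.487,.1,.013,-20]))
print(c.unproj(px([(132,237)],240,90,5),.008))
E
```

```text
(array([ 4.84740790e-01,  9.93091095e-02,  1.04723308e-03, -2.33368147e+01]), array([-0.2,  0.3,  0.3,  0.9,  1. , -0.4, -0.3,  0.3, -0.5, -0.7, -0.4,
       -0.6]))
[[0.45483563 0.14542501 0.008     ]]
```

```bash
python3 - <<'E'
from geo import *
t=cam("top"); P=[[S[k][0],S[k][1],.12] for k in (1,2,4,5)]
t.crop(360,170,120,90,6,"t12.png",t.proj(P))
to([.577,-.2443,.13],-11.2)
E
```

```text
t 13.90 pos [0.4859 0.1007 0.1683] w 0.0471 F [-0.1 -0.1  0.4] q1 -1.9 q6 19.7
 turn [ 0.003  0.001 -0.086] minrows 1.5  shift(after turn) [-16.04   7.82   1.91]  shift(tool now) [-14.37  10.56   1.99]
```

Call:
move_arm([
  [[-0.7, 0.6, 0.1], [0.003, 0.001, -0.043], 0.05],
  [[-0.9, 0.6, 0.1], [0, 0, -0.043], 0.05],
  [[-0.94, 0.46, 0.1], [0, 0, 0], 0.05],
  [[-0.94, 0.46, 0.1], [0, 0, 0], 0.05],
  [[-0.94, 0.46, 0.1], [0, 0, 0], 0.05],
  [[-0.94, 0.46, 0.1], [0, 0, 0], 0.05],
  [[-0.94, 0.46, 0.1], [0, 0, 0], 0.05],
  [[-0.94, 0.46, 0.1], [0, 0, 0], 0.05],
  [[-0.94, 0.46, 0.1], [0, 0, 0], 0.05],
  [[-0.94, 0.46, 0.1], [0, 0, 0], 0.05],
  [[-0.94, 0.46, 0.1], [0, 0, 0], 0.05],
  [[-0.94, 0.46, 0.1], [0, 0, 0], 0.05],
])

```text
time_s: 14.9
position: [0.5508, -0.1451, 0.1258]
tool_rot: [[0.179, 0.984, -0.024], [0.984, -0.179, 0.01], [0.005, -0.025, -1.0]]
ft_force: [0.4, -0.8, -0.0]
grip_width: 0.045
```

Call:
move_arm([
  [[-0.94, 0.4, 0.1], [0, 0, 0], 0.05],
  [[-0.94, 0.4, 0.1], [0, 0, 0], 0.05],
  [[-0.94, 0.4, 0.1], [0, 0, 0], 0.05],
  [[-0.94, 0.4, 0.1], [0, 0, 0], 0.05],
  [[0, 0, 0], [0, 0, 0], 0.05],
  [[0, 0, 0], [0, 0, 0], 0.05],
])

```text
time_s: 15.4
position: [0.5667, -0.2314, 0.1051]
tool_rot: [[0.183, 0.982, -0.036], [0.983, -0.183, 0.017], [0.01, -0.038, -0.999]]
ft_force: [0.1, 0.8, 0.0]
grip_width: 0.0448
```

```bash
python3 - <<'E'
from geo import *
to([.578,-.2443,.11],-11.2)
w=cam("wrist"); cv2.imwrite("pics/w13.png",w.img)
for k in(2,4,5):print(k,w.proj([[S[k][0],S[k][1],.12]]))
E
```

```text
t 15.40 pos [ 0.5667 -0.2314  0.1051] w 0.0448 F [0.1 0.8 0. ] q1 -33.1 q6 -22.5
 turn [-0.018 -0.005  0.005] minrows 0.3  shift(after turn) [-0.52  0.68 -0.24]  shift(tool now) [-0.53  0.66 -0.27]
2 [[218.10246131 272.50270783]]
4 [[353.12294218 363.50071532]]
5 [[339.23967415 259.59651529]]
```

Call:
move_arm([
  [[-0.3, 0.35, -0.13], [-0.018, -0.005, 0.005], 0.0],
  [[-0.22, 0.33, -0.1], [0, 0, 0], 0.0],
  [[0, 0, 0], [0, 0, 0], 0.0],
  [[0, 0, 0], [0, 0, 0], 0.0],
])

```text
time_s: 15.78
position: [0.5778, -0.2411, 0.108]
tool_rot: [[0.191, 0.982, -0.004], [0.982, -0.191, 0.003], [0.002, -0.004, -1.0]]
ft_force: [-0.4, 0.2, 0.8]
grip_width: 0.0432
```

```bash
python3 - <<'E'
from geo import *
to([.578,-.2443,.0634],-11.2)
w=cam("wrist"); w.crop(220,150,200,150,4,"w14.png")
E
```

```text
t 15.78 pos [ 0.5778 -0.2411  0.108 ] w 0.0432 F [-0.4  0.2  0.8] q1 -33.5 q6 -22.5
 turn [-0.002 -0.001  0.002] minrows 0.0  shift(after turn) [-0.16  0.04  2.23]  shift(tool now) [-0.16  0.05  2.23]
```

Call:
move_arm([
  [[-0.16, 0.05, 0.4], [-0.002, 0, 0], 0.0],
  [[0, 0, 0.6], [0, 0, 0], 0.0],
  [[0, 0, 0.6], [0, 0, 0], 0.0],
  [[0, 0, 0.5], [0, 0, 0], 0.0],
  [[0, 0, 0], [0, 0, 0], 0.0],
])

```text
time_s: 16.25
position: [0.5782, -0.2432, 0.063]
tool_rot: [[0.188, 0.982, 0.0], [0.982, -0.188, 0.002], [0.002, -0.0, -1.0]]
ft_force: [-0.5, -0.3, 0.7]
grip_width: 0.0431
```

```bash
python3 - <<'E'
from geo import *
to([.578,-.2443,.0634],-11.2)
E
```

```text
t 16.25 pos [ 0.5782 -0.2432  0.063 ] w 0.0431 F [-0.5 -0.3  0.7] q1 -33.7 q6 -22.9
 turn [-0.    -0.001  0.003] minrows 0.1  shift(after turn) [-0.05  0.   -0.02]  shift(tool now) [-0.05  0.   -0.02]
```

Call:
move_arm([
  [[0, 0, 0], [0, 0, 0], -1],
  [[0, 0, 0], [0, 0, 0], -1],
  [[0, 0, 0], [0, 0, 0], -1],
  [[0, 0, -0.4], [0, 0, 0], -1],
  [[0, 0, -0.8], [0, 0, 0], -1],
  [[0, 0, -0.9], [0, 0, 0], -1],
  [[0, 0, -0.9], [0, 0, 0], -1],
  [[0, 0, -0.9], [0, 0, 0], -1],
  [[0, 0, -0.6], [0, 0, 0.043], -1],
  [[0, 0, 0], [0, 0, 0.043], -1],
  [[0, 0, 0], [0, 0, 0.043], -1],
  [[0, 0, 0], [0, 0, 0.043], -1],
], squeeze=60)

```text
time_s: 17.25
position: [0.5776, -0.2429, 0.1631]
tool_rot: [[0.532, 0.846, 0.001], [0.846, -0.532, 0.001], [0.002, 0.0, -1.0]]
ft_force: [0.7, -0.4, -2.2]
grip_width: 0.029
```

```bash
python3 - <<'E'
from geo import *
to([*N["D"],.12],-31.5)
E
```

```text
t 17.25 pos [ 0.5776 -0.2429  0.1631] w 0.0290 F [ 0.7 -0.4 -2.2] q1 -33.7 q6 -1.5
 turn [ 0.    -0.001 -0.006] minrows 0.1  shift(after turn) [13.66 -9.03  2.16]  shift(tool now) [13.55 -9.19  2.18]
```

Call:
move_arm([
  [[0.97, -0.65, 0.1], [0, 0, -0.006], -1],
  [[0.97, -0.65, 0.1], [0, 0, 0], -1],
  [[0.97, -0.65, 0.1], [0, 0, 0], -1],
  [[0.97, -0.65, 0.1], [0, 0, 0], -1],
  [[0.97, -0.65, 0.1], [0, 0, 0], -1],
  [[0.97, -0.65, 0.1], [0, 0, 0], -1],
  [[0.97, -0.65, 0.1], [0, 0, 0], -1],
  [[0.97, -0.65, 0.1], [0, 0, 0], -1],
  [[0.97, -0.65, 0.1], [0, 0, 0], -1],
  [[0.97, -0.65, 0.1], [0, 0, 0], -1],
  [[0.97, -0.65, 0.1], [0, 0, 0], -1],
  [[0.97, -0.65, 0.1], [0, 0, 0], -1],
])

```text
time_s: 18.25
position: [0.5676, 0.0444, 0.1476]
tool_rot: [[0.533, 0.846, 0.01], [0.846, -0.533, -0.003], [0.003, 0.01, -1.0]]
ft_force: [0.8, -0.2, -2.6]
grip_width: 0.0288
```

Call:
move_arm([
  [[0.9, -0.6, 0.1], [0, 0, 0], -1],
  [[0, 0, 0], [0, 0, 0], -1],
  [[0, 0, 0], [0, 0, 0], -1],
])

```text
time_s: 18.5
position: [0.5661, 0.0715, 0.1475]
tool_rot: [[0.529, 0.849, 0.011], [0.849, -0.529, -0.002], [0.004, 0.011, -1.0]]
ft_force: [-0.3, -0.8, -2.7]
grip_width: 0.029
```

```bash
python3 - <<'E'
from geo import *
to([*N["D"],.095],-31.5)
E
```

```text
t 18.50 pos [0.5661 0.0715 0.1475] w 0.0290 F [-0.3 -0.8 -2.7] q1 -4.6 q6 27.3
 turn [ 0.005 -0.002 -0.003] minrows 0.1  shift(after turn) [ 0.56 -0.33  2.62]  shift(tool now) [ 0.55 -0.36  2.62]
```

Call:
move_arm([
  [[0.56, -0.35, 0.6], [0.005, -0.002, 0], -1],
  [[0, 0, 0.7], [0, 0, 0], -1],
  [[0, 0, 0.7], [0, 0, 0], -1],
  [[0, 0, 0.4], [0, 0, 0], -1],
  [[0, 0, 0], [0, 0, 0], -1],
  [[0, 0, 0], [0, 0, 0], -1],
])

```text
time_s: 19.0
position: [0.5671, 0.0844, 0.0975]
tool_rot: [[0.531, 0.847, 0.0], [0.847, -0.531, -0.0], [-0.0, 0.0, -1.0]]
ft_force: [-1.5, -0.1, -1.8]
grip_width: 0.029
```

```bash
python3 - <<'E'
from geo import *
to([*N["D"],.088],-31.5)
E
```

```text
t 19.00 pos [0.5671 0.0844 0.0975] w 0.0290 F [-1.5 -0.1 -1.8] q1 -3.4 q6 28.8
 turn [ 0.     0.    -0.005] minrows 0.1  shift(after turn) [-0.02 -0.03  0.47]  shift(tool now) [-0.02 -0.03  0.47]
```

Call:
move_arm([
  [[-0.02, -0.04, 0.2], [0, 0, 0], -1],
  [[0, 0, 0.15], [0, 0, 0], -1],
  [[0, 0, 0.1], [0, 0, 0], -1],
  [[0, 0, 0.1], [0, 0, 0], -1],
  [[0, 0, 0.1], [0, 0, 0], -1],
  [[0, 0, 0.1], [0, 0, 0], -1],
  [[0, 0, 0.05], [0, 0, 0], -1],
])

```text
time_s: 19.58
position: [0.568, 0.0843, 0.0851]
tool_rot: [[0.533, 0.846, 0.007], [0.846, -0.533, 0.0], [0.004, 0.005, -1.0]]
ft_force: [-3.6, 0.4, 6.4]
grip_width: 0.0288
```

Call:
move_arm([
  [[-0.03, -0.04, 0.08], [0.003, -0.002, 0.04], -1],
  [[0, 0, 0.1], [0, 0, 0.04], -1],
  [[0, 0, 0.1], [0, 0, 0.04], -1],
  [[0, 0, 0.1], [0, 0, 0.04], -1],
  [[0, 0, 0.1], [0, 0, 0.04], -1],
  [[0, 0, 0.1], [0, 0, 0.04], -1],
])

```text
time_s: 20.08
position: [0.5698, 0.0843, 0.0794]
tool_rot: [[0.884, 0.467, 0.01], [0.467, -0.884, -0.0], [0.009, 0.005, -1.0]]
ft_force: [-2.2, -0.6, 5.9]
grip_width: 0.0287
```

```bash
python3 - <<'E'
from geo import *
to([*N["D"],.0715],-101.5)
E
```

```text
t 20.08 pos [0.5698 0.0843 0.0794] w 0.0287 F [-2.2 -0.6  5.9] q1 -3.4 q6 58.8
 turn [ 0.001 -0.005  0.328] minrows 5.5  shift(after turn) [-0.17  0.02  0.39]  shift(tool now) [-0.15 -0.09  0.39]
```

Call:
move_arm([
  [[-0.08, -0.04, 0.1], [0.001, -0.005, 0.04], -1],
  [[-0.04, -0.02, 0.1], [0, 0, 0.04], -1],
  [[0, 0, 0.1], [0, 0, 0.04], -1],
  [[0, 0, 0.1], [0, 0, 0.04], -1],
  [[0, 0, 0.1], [0, 0, 0.04], -1],
  [[0, 0, 0.1], [0, 0, 0.04], -1],
  [[0, 0, 0.1], [0, 0, 0.04], -1],
])

```text
time_s: 20.67
position: [0.5703, 0.0844, 0.0723]
tool_rot: [[0.991, -0.13, 0.012], [-0.13, -0.992, -0.004], [0.012, 0.003, -1.0]]
ft_force: [-4.2, -0.6, 2.7]
grip_width: 0.0286
```

```bash
python3 - <<'E'
from geo import *
to([*N["D"],.0715],-101.5)
E
```

```text
t 20.67 pos [0.5703 0.0844 0.0723] w 0.0286 F [-4.2 -0.6  2.7] q1 -3.2 q6 94.3
 turn [ 0.001 -0.006  0.034] minrows 0.6  shift(after turn) [-0.19  0.04  0.04]  shift(tool now) [-0.2   0.02  0.04]
```

Call:
move_arm([
  [[-0.1, 0, 0.1], [0, -0.005, 0.035], -1],
  [[0, 0, 0.12], [0, 0, 0.02], -1],
  [[0, 0, 0.12], [0, 0, 0], -1],
])

```text
time_s: 20.92
position: [0.5703, 0.0846, 0.0707]
tool_rot: [[0.968, -0.252, 0.009], [-0.252, -0.968, -0.003], [0.01, 0.001, -1.0]]
ft_force: [-8.2, -0.0, 21.6]
grip_width: 0.0287
```

Call:
move_arm([
  [[-0.05, 0, 0.12], [0, 0, 0.03], -1],
  [[0, 0, 0.15], [0, 0, 0.0], -1],
])

```text
time_s: 21.08
position: [0.5702, 0.0848, 0.0706]
tool_rot: [[0.949, -0.315, 0.015], [-0.315, -0.949, -0.004], [0.015, -0.0, -1.0]]
ft_force: [-9.4, -0.9, 25.8]
grip_width: 0.0289
```

Call:
move_arm([
  [[0, 0, 0], [0, 0, 0], 0.1],
  [[0, 0, 0], [0, 0, 0], 0.1],
  [[0, 0, 0], [0, 0, 0], 0.1],
  [[0, 0, -0.8], [0, 0, 0], 0.1],
  [[0, 0, -0.9], [0, 0, 0], 0.1],
  [[0, 0, -0.9], [0, 0, 0], 0.1],
  [[0, 0, -0.9], [0, 0, 0], 0.1],
  [[0, 0, -0.5], [0, 0, 0], 0.1],
])

```text
time_s: 21.75
position: [0.5689, 0.0851, 0.1531]
tool_rot: [[0.949, -0.315, 0.014], [-0.315, -0.949, -0.004], [0.014, -0.0, -1.0]]
ft_force: [0.2, 0.1, 0.2]
grip_width: 0.0469
```

Call:
move_arm([
  [[0, 0, 0], [0, 0, -0.059], 0.1],
  [[0, 0, 0], [0, 0, -0.059], 0.1],
  [[0, 0, 0], [0, 0, -0.059], 0.1],
  [[0, 0, 0], [0, 0, -0.059], 0.1],
  [[0, 0, 0], [0, 0, -0.059], 0.1],
  [[0, 0, 0], [0, 0, -0.059], 0.1],
  [[0, 0, 0], [0, 0, -0.059], 0.1],
  [[0, 0, 0], [0, 0, -0.059], 0.1],
  [[0, 0, 0], [0, 0, -0.059], 0.1],
  [[0, 0, 0], [0, 0, -0.059], 0.1],
  [[0, 0, 0], [0, 0, -0.059], 0.1],
  [[0, 0, 0], [0, 0, -0.059], 0.1],
])

```text
time_s: 22.75
position: [0.5719, 0.0848, 0.1548]
tool_rot: [[0.378, 0.925, 0.021], [0.926, -0.378, -0.004], [0.004, 0.021, -1.0]]
ft_force: [-0.1, 0.3, -0.2]
grip_width: 0.0469
```

```bash
python3 - <<'E'
from geo import *
t=cam("top"); P=[[S[k][0],S[k][1],.12] for k in (1,2,4)]+[[*N["D"],.129],[*N["B"],.129]]
t.crop(270,170,210,110,3,"t15.png",t.proj(P))
s=cam("side"); s.crop(230,160,120,90,6,"s15.png")
to([.5134,-.2412,.11],-23.6)
E
```

```text
t 22.85 pos [0.5719 0.0848 0.1548] w 0.0473 F [-0.1  0.5  0.6] q1 -3.2 q6 19.4
 turn [ 0.01  -0.002  0.009] minrows 0.2  shift(after turn) [-16.11   3.85   2.24]  shift(tool now) [-16.19   3.5    2.25]
```

Call:
move_arm([
  [[-0.98, 0.22, 0], [0.01, -0.002, 0.009], 0.1],
  [[-0.98, 0.23, 0], [0, 0, 0], 0.1],
  [[-0.98, 0.23, 0], [0, 0, 0], 0.1],
  [[-0.98, 0.23, 0.1], [0, 0, 0], 0.1],
  [[-0.98, 0.23, 0.1], [0, 0, 0], 0.1],
  [[-0.98, 0.23, 0.1], [0, 0, 0], 0.1],
  [[-0.98, 0.23, 0.1], [0, 0, 0], 0.1],
  [[-0.98, 0.23, 0.1], [0, 0, 0], 0.1],
  [[-0.98, 0.23, 0.1], [0, 0, 0], 0.1],
  [[-0.98, 0.23, 0.1], [0, 0, 0], 0.1],
  [[-0.98, 0.23, 0.1], [0, 0, 0], 0.1],
  [[-0.98, 0.23, 0.1], [0, 0, 0], 0.1],
])

```text
time_s: 23.85
position: [0.522, -0.1588, 0.1354]
tool_rot: [[0.447, 0.894, 0.001], [0.894, -0.447, 0.001], [0.001, 0.001, -1.0]]
ft_force: [0.8, 0.2, -0.4]
grip_width: 0.0472
```

Call:
move_arm([
  [[-0.98, 0.23, 0], [0, 0, 0], 0.1],
  [[-0.98, 0.23, 0], [0, 0, 0], 0.1],
  [[-0.9, 0.23, 0], [0, 0, 0], 0.1],
  [[0, 0, 0], [0, 0, 0], 0.1],
  [[0, 0, 0], [0, 0, 0], 0.1],
])

```text
time_s: 24.27
position: [0.5068, -0.2225, 0.1342]
tool_rot: [[0.472, 0.882, 0.001], [0.882, -0.472, 0.0], [0.001, 0.0, -1.0]]
ft_force: [0.5, 1.3, -0.0]
grip_width: 0.047
```

```bash
python3 - <<'E'
from geo import *
to([.5134,-.2412,.105],-23.6)
E
```

```text
t 24.27 pos [ 0.5068 -0.2225  0.1342] w 0.0470 F [ 0.5  1.3 -0. ] q1 -36.0 q6 -7.9
 turn [ 0.    -0.    -0.038] minrows 0.6  shift(after turn) [-0.72  0.68  1.46]  shift(tool now) [-0.67  0.73  1.46]
```

Call:
move_arm([
  [[-0.7, 0.7, 0.6], [0, 0, -0.038], 0.1],
  [[0, 0, 0.6], [0, 0, 0], 0.1],
  [[0, 0, 0], [0, 0, 0], 0.1],
  [[0, 0, 0], [0, 0, 0], 0.1],
])

```text
time_s: 24.6
position: [0.5138, -0.2397, 0.1103]
tool_rot: [[0.404, 0.915, 0.002], [0.915, -0.404, 0.0], [0.001, 0.002, -1.0]]
ft_force: [-0.2, 0.4, 0.0]
grip_width: 0.0471
```

```bash
python3 - <<'E'
from geo import *
to([.5134,-.2412,.0634],-23.6)
w=cam("wrist"); w.crop(220,150,200,150,4,"w16.png")
E
```

```text
t 24.60 pos [ 0.5138 -0.2397  0.1103] w 0.0471 F [-0.2  0.4  0. ] q1 -37.0 q6 -13.2
 turn [ 0.001 -0.001 -0.002] minrows 0.0  shift(after turn) [-0.08  0.01  2.34]  shift(tool now) [-0.08  0.01  2.34]
```

Call:
move_arm([
  [[0, 0, 0.5], [0, 0, 0], 0.1],
  [[0, 0, 0.7], [0, 0, 0], 0.1],
  [[0, 0, 0.7], [0, 0, 0], 0.1],
  [[0, 0, 0.4], [0, 0, 0], 0.1],
  [[0, 0, 0], [0, 0, 0], 0.1],
  [[0, 0, 0], [0, 0, 0], -1],
  [[0, 0, 0], [0, 0, 0], -1],
  [[0, 0, 0], [0, 0, 0], -1],
  [[0, 0, 0], [0, 0, 0], -1],
], squeeze=60)

```text
time_s: 25.4
position: [0.5157, -0.2367, 0.065]
tool_rot: [[0.404, 0.915, 0.007], [0.915, -0.404, -0.003], [0.0, 0.007, -1.0]]
ft_force: [0.8, -0.3, -2.4]
grip_width: 0.0286
```

Call:
move_arm([
  [[0, 0, -0.4], [0, 0, 0], -1],
  [[0, 0, -0.8], [0, 0, 0], -1],
  [[0, 0, -0.9], [0, 0, 0], -1],
  [[0, 0, -0.9], [0, 0, 0], -1],
  [[0, 0, -0.9], [0, 0, 0], -1],
  [[0, 0, -0.4], [0, 0, 0.03], -1],
  [[0, 0, 0], [0, 0, 0.03], -1],
  [[0, 0, 0], [0, 0, 0], -1],
])

```text
time_s: 26.07
position: [0.5145, -0.2364, 0.1597]
tool_rot: [[0.52, 0.854, 0.008], [0.854, -0.52, -0.003], [0.001, 0.008, -1.0]]
ft_force: [-0.5, 0.2, -3.0]
grip_width: 0.0292
```

```bash
python3 - <<'E'
from geo import *
print(N["A"]);to([*N["A"],.11],-31.5)
E
```

```text
[0.469649   0.02049717]
t 26.07 pos [ 0.5145 -0.2364  0.1597] w 0.0292 F [-0.5  0.2 -3. ] q1 -36.7 q6 -5.4
 turn [ 0.004 -0.001  0.001] minrows 0.1  shift(after turn) [ 9.78 -8.62  2.48]  shift(tool now) [ 9.8  -8.62  2.43]
```

Call:
move_arm([
  [[0.97, -0.86, 0.15], [0.004, -0.001, 0], -1],
  [[0.97, -0.86, 0.15], [0, 0, 0], -1],
  [[0.97, -0.86, 0.15], [0, 0, 0], -1],
  [[0.97, -0.86, 0.15], [0, 0, 0], -1],
  [[0.97, -0.86, 0.15], [0, 0, 0], -1],
  [[0.97, -0.86, 0.15], [0, 0, 0], -1],
  [[0.97, -0.86, 0.15], [0, 0, 0], -1],
  [[0.97, -0.86, 0.15], [0, 0, 0], -1],
  [[0.97, -0.86, 0.15], [0, 0, 0], -1],
  [[0.6, -0.5, 0], [0, 0, 0], -1],
  [[0, 0, 0], [0, 0, 0], -1],
  [[0, 0, 0], [0, 0, 0], -1],
])

```text
time_s: 27.07
position: [0.465, 0.0178, 0.1335]
tool_rot: [[0.503, 0.864, -0.0], [0.864, -0.503, -0.002], [-0.002, 0.001, -1.0]]
ft_force: [0.7, 0.5, -2.5]
grip_width: 0.0289
```

```bash
python3 - <<'E'
from geo import *
to([*N["A"],.097],-31.5)
E
```

```text
t 27.07 pos [0.465  0.0178 0.1335] w 0.0289 F [ 0.7  0.5 -2.5] q1 -12.3 q6 17.9
 turn [0.    0.001 0.011] minrows 0.2  shift(after turn) [0.23 0.13 1.82]  shift(tool now) [0.23 0.13 1.82]
```

Call:
move_arm([
  [[0.23, 0.13, 0.5], [0, 0, 0.011], -1],
  [[0, 0, 0.7], [0, 0, 0], -1],
  [[0, 0, 0.5], [0, 0, 0], -1],
  [[0, 0, 0], [0, 0, 0], -1],
  [[0, 0, 0.15], [0, 0, 0], -1],
  [[0, 0, 0.1], [0, 0, 0], -1],
  [[0, 0, 0.1], [0, 0, 0], -1],
  [[0, 0, 0], [0, 0, 0], -1],
])

```text
time_s: 27.73
position: [0.4729, 0.0154, 0.0937]
tool_rot: [[0.522, 0.853, 0.006], [0.853, -0.522, -0.004], [-0.001, 0.007, -1.0]]
ft_force: [0.4, 0.6, -3.2]
grip_width: 0.029
```

```bash
python3 - <<'E'
from geo import *
to([*N["A"],.087],-31.5)
E
```

```text
t 27.73 pos [0.4729 0.0154 0.0937] w 0.0290 F [ 0.4  0.6 -3.2] q1 -12.4 q6 19.2
 turn [0.003 0.    0.   ] minrows 0.1  shift(after turn) [ 0.13 -0.27  0.33]  shift(tool now) [ 0.13 -0.27  0.33]
```

Call:
move_arm([
  [[0.13, -0.27, 0], [0.003, 0, 0], -1],
  [[0, 0, 0], [0, 0, 0], -1],
  [[0, 0, 0.1], [0, 0, 0], -1],
  [[0, 0, 0.1], [0, 0, 0], -1],
  [[0, 0, 0.1], [0, 0, 0], -1],
])

```text
time_s: 28.15
position: [0.4702, 0.0209, 0.0887]
tool_rot: [[0.522, 0.853, 0.003], [0.853, -0.522, -0.001], [0.001, 0.004, -1.0]]
ft_force: [0.6, 1.0, -0.7]
grip_width: 0.0291
```

```bash
python3 - <<'E'
from geo import *
to([*N["A"],.087],-31.5)
E
```

```text
t 28.15 pos [0.4702 0.0209 0.0887] w 0.0291 F [ 0.6  1.  -0.7] q1 -11.9 q6 19.6
 turn [ 0.002 -0.     0.   ] minrows 0.0  shift(after turn) [-0.03 -0.01  0.09]  shift(tool now) [-0.03 -0.01  0.09]
```

Call:
move_arm([
  [[-0.02, 0, 0.1], [0.002, 0, 0], -1],
  [[0, 0, 0.1], [0, 0, 0], -1],
  [[0, 0, 0.1], [0, 0, 0], -1],
])

```text
time_s: 28.4
position: [0.4717, 0.0215, 0.0855]
tool_rot: [[0.522, 0.853, 0.005], [0.853, -0.522, 0.003], [0.005, 0.003, -1.0]]
ft_force: [-7.4, 5.2, 28.8]
grip_width: 0.029
```

Call:
move_arm([
  [[0, 0, 0.08], [0, 0, 0.04], -1],
  [[0, 0, 0.1], [0, 0, 0.04], -1],
  [[0, 0, 0.1], [0, 0, 0.04], -1],
  [[0, 0, 0.1], [0, 0, 0.04], -1],
  [[0, 0, 0.1], [0, 0, 0.04], -1],
  [[0, 0, 0.1], [0, 0, 0.04], -1],
])

```text
time_s: 28.9
position: [0.4784, 0.0241, 0.0862]
tool_rot: [[0.874, 0.486, 0.028], [0.486, -0.874, 0.004], [0.027, 0.01, -1.0]]
ft_force: [-4.2, 6.2, 24.5]
grip_width: 0.029
```

```bash
python3 - <<'E'
from geo import *
to([*N["A"],.073],-101.5)
E
```

```text
t 28.90 pos [0.4784 0.0241 0.0862] w 0.0290 F [-4.2  6.2 24.5] q1 -11.7 q6 49.0
 turn [-0.    -0.014  0.338] minrows 5.7  shift(after turn) [-0.39  0.26  0.66]  shift(tool now) [-0.49 -0.06  0.65]
```

Call:
move_arm([
  [[0, 0, -0.5], [0, 0, 0], -1],
  [[-0.3, -0.1, 0], [0, -0.014, -0.04], -1],
  [[0, 0, 0], [0, 0, -0.055], -1],
  [[0, 0, 0], [0, 0, -0.055], -1],
  [[0, 0, 0], [0, 0, -0.055], -1],
  [[0, 0, 0], [0, 0, -0.04], -1],
  [[0, 0, 0], [0, 0, 0], -1],
  [[0, 0, 0], [0, 0, 0], -1],
])

```text
time_s: 29.57
position: [0.4708, 0.0225, 0.0958]
tool_rot: [[0.508, 0.861, -0.001], [0.861, -0.508, -0.012], [-0.011, 0.005, -1.0]]
ft_force: [-0.9, 0.6, -3.0]
grip_width: 0.0288
```

```bash
python3 - <<'E'
from geo import *
to([*N["A"],.09],-31.5)
from h import *
w=cam("wrist"); w.crop(220,120,200,180,4,"w17.png")
E
```

```text
t 29.57 pos [0.4708 0.0225 0.0958] w 0.0288 F [-0.9  0.6 -3. ] q1 -11.3 q6 19.6
 turn [0.003 0.005 0.008] minrows 0.2  shift(after turn) [-0.12  0.    0.29]  shift(tool now) [-0.11 -0.    0.29]
```

Call:
move_arm([
  [[-0.11, 0, 0.15], [0.003, 0.005, 0.008], -1],
  [[0, 0, 0.15], [0, 0, 0], -1],
  [[0, 0, 0.1], [0, 0, 0], -1],
  [[0, 0, 0.1], [0, 0, 0], -1],
  [[0, 0, 0.05], [0, 0, 0], -1],
])

```text
time_s: 30.03
position: [0.4713, 0.021, 0.086]
tool_rot: [[0.531, 0.848, 0.004], [0.848, -0.531, 0.003], [0.005, 0.002, -1.0]]
ft_force: [-4.0, 3.3, 13.7]
grip_width: 0.029
```

Call:
move_arm([
  [[0, 0, 0.08], [0, 0, 0.03], -1],
  [[0, 0, 0.08], [0, 0, 0.03], -1],
  [[0, 0, 0.08], [0, 0, 0.03], -1],
  [[0, 0, 0.08], [0, 0, 0.03], -1],
])

```text
time_s: 30.37
position: [0.4739, 0.0232, 0.0865]
tool_rot: [[0.73, 0.683, 0.015], [0.683, -0.73, 0.006], [0.015, 0.006, -1.0]]
ft_force: [-2.5, 2.6, 20.1]
grip_width: 0.0287
```

```bash
python3 - <<'E'
from geo import *
to([*N["A"],.09],-31.5)
E
```

```text
t 30.37 pos [0.4739 0.0232 0.0865] w 0.0287 F [-2.5  2.6 20.1] q1 -11.9 q6 34.8
 turn [ 0.004 -0.007 -0.128] minrows 2.2  shift(after turn) [-0.22 -0.11 -0.17]  shift(tool now) [-0.24 -0.05 -0.18]
```

Call:
move_arm([
  [[-0.1, -0.03, 0.08], [0.004, -0.007, -0.04], -1],
  [[-0.1, 0, 0.1], [0, 0, -0.05], -1],
  [[0, 0, 0.1], [0, 0, -0.05], -1],
  [[0, 0, 0.1], [0, 0, -0.05], -1],
  [[0, 0, 0.1], [0, 0, -0.05], -1],
  [[0, 0, 0.1], [0, 0, -0.05], -1],
  [[0, 0, 0.1], [0, 0, -0.05], -1],
])

```text
time_s: 30.95
position: [0.4711, 0.0232, 0.0799]
tool_rot: [[0.086, 0.996, 0.005], [0.996, -0.086, 0.004], [0.004, 0.005, -1.0]]
ft_force: [-3.5, 1.7, 9.4]
grip_width: 0.0285
```

```bash
python3 - <<'E'
from geo import *
to([*N["A"],.09],-31.5)
E
```

```text
t 30.95 pos [0.4711 0.0232 0.0799] w 0.0285 F [-3.5  1.7  9.4] q1 -11.8 q6 -7.0
 turn [ 0.002 -0.003  0.221] minrows 3.7  shift(after turn) [-0.15  0.01 -0.5 ]  shift(tool now) [-0.14 -0.06 -0.5 ]
```

Call:
move_arm([
  [[-0.1, -0.03, 0.08], [0.001, -0.002, -0.04], -1],
  [[0, 0, 0.1], [0, 0, -0.04], -1],
  [[0, 0, 0.1], [0, 0, -0.04], -1],
])

```text
time_s: 31.2
position: [0.4704, 0.023, 0.0789]
tool_rot: [[-0.173, 0.985, 0.006], [0.985, 0.173, 0.003], [0.002, 0.006, -1.0]]
ft_force: [-8.3, 3.1, 47.0]
grip_width: 0.0287
```

```bash
python3 - <<'E'
from geo import *
to([*N["A"],.09],-31.5); print(readout.observe()["wrist_torque"])
w=cam("wrist"); w.crop(220,120,200,180,4,"w18.png")
s=cam("side"); s.crop(230,160,120,100,6,"s18.png")
E
```

```text
t 31.20 pos [0.4704 0.023  0.0789] w 0.0287 F [-8.3  3.1 47. ] q1 -11.8 q6 -21.9
 turn [ 0.002 -0.002  0.346] minrows 5.8  shift(after turn) [-0.13  0.03 -0.56]  shift(tool now) [-0.12 -0.06 -0.56]
[ 0.27254205  2.30269004 -0.48574939]
```

Call:
move_arm([
  [[0, 0, -0.1], [0, 0, 0.04], -1],
  [[0, 0, -0.12], [0, 0, 0.04], -1],
  [[0, 0, -0.15], [0, 0, 0.04], -1],
  [[0, 0, -0.15], [0, 0, 0.04], -1],
  [[0, 0, -0.2], [0, 0, 0], -1],
  [[0, 0, -0.3], [0, 0, 0], -1],
])

```text
time_s: 31.8
position: [0.4694, 0.0224, 0.1006]
tool_rot: [[0.175, 0.985, 0.005], [0.985, -0.175, 0.001], [0.002, 0.005, -1.0]]
ft_force: [-0.6, -0.4, -3.3]
grip_width: 0.0286
```

Call:
move_arm([
  [[0, 0, -0.6], [0, 0, 0], -1],
  [[0, 0, -0.9], [0, 0, 0], -1],
  [[0, 0, -0.9], [0, 0, 0], -1],
  [[0, 0, -0.9], [0, 0, 0], -1],
  [[0, 0, -0.9], [0, 0, 0], -1],
  [[0, 0, -0.9], [0, 0, 0], -1],
  [[0, 0, -0.5], [0, 0, 0], -1],
  [[0, 0, 0], [0, 0, 0], -1],
])

```text
time_s: 32.47
position: [0.4673, 0.0221, 0.2193]
tool_rot: [[0.156, 0.988, 0.002], [0.988, -0.156, 0.0], [0.0, 0.002, -1.0]]
ft_force: [0.2, 0.3, -2.8]
grip_width: 0.0292
```

```bash
python3 - <<'E'
from geo import *
to([.45,.25,.25],0)
import pickle
s=cam("side"); s.crop(210,100,100,80,8,"s19.png"); pickle.dump(s,open("s19.pkl","wb"))
t=cam("top"); t.crop(160,150,100,90,8,"t19.png"); pickle.dump(t,open("t19.pkl","wb"))
E
```

```text
t 32.47 pos [0.4673 0.0221 0.2193] w 0.0292 F [ 0.2  0.3 -2.8] q1 -11.9 q6 -2.9
 turn [ 0.001 -0.    -0.075] minrows 1.3  shift(after turn) [11.39 -0.86 -1.53]  shift(tool now) [11.12 -2.63 -1.53]
```

Call:
move_arm([
  [[0.9, 0.37, -0.3], [0, 0, 0], -1],
  [[0.96, 0.37, -0.2], [0, 0, 0], -1],
  [[0.96, 0.37, -0.15], [0, 0, 0], -1],
  [[0.96, 0.37, -0.15], [0, 0, 0], -1],
  [[0.96, 0.37, -0.15], [0, 0, 0], -1],
  [[0.96, 0.37, -0.15], [0, 0, 0], -1],
  [[0.96, 0.37, -0.15], [0, 0, 0], -1],
  [[0.96, 0.37, -0.15], [0, 0, 0], -1],
  [[0.9, 0.3, -0.1], [0, 0, 0], -1],
  [[0, 0, 0], [0, 0, 0], -1],
  [[0, 0, 0], [0, 0, 0], -1],
])

```text
time_s: 33.48
position: [0.5562, 0.1874, 0.2318]
tool_rot: [[0.149, 0.988, -0.029], [0.989, -0.149, -0.001], [-0.005, -0.029, -1.0]]
ft_force: [0.8, -0.8, -3.1]
grip_width: 0.0287
```

```bash
python3 - <<'E'
from geo import *
to([.57,.2,.25],-9)
import pickle
w=cam("wrist"); cv2.imwrite("pics/w20.png",w.img); pickle.dump(w,open("w20.pkl","wb"))
E
```

```text
t 33.48 pos [0.5562 0.1874 0.2318] w 0.0287 F [ 0.8 -0.8 -3.1] q1 7.0 q6 15.6
 turn [-0.014  0.002  0.003] minrows 0.2  shift(after turn) [ 0.73  0.59 -0.91]  shift(tool now) [ 0.72  0.56 -0.93]
```

Call:
move_arm([
  [[0.95, 0.1, -0.3], [-0.014, 0.002, 0], -1],
  [[0.95, 0.1, -0.3], [0, 0, 0], -1],
  [[0.95, 0.1, -0.3], [0, 0, 0], -1],
  [[0.5, 0.1, -0.2], [0, 0, 0], -1],
  [[0, 0, 0], [0, 0, 0], -1],
  [[0, 0, 0], [0, 0, 0], -1],
])

```text
time_s: 34.03
position: [0.5725, 0.2488, 0.25]
tool_rot: [[0.154, 0.988, -0.007], [0.988, -0.154, -0.004], [-0.005, -0.007, -1.0]]
ft_force: [0.6, 0.2, -3.3]
grip_width: 0.0286
```

```bash
python3 - <<'E'
from geo import *
to([.57,.26,.25],-9)
import pickle
w=cam("wrist"); w.crop(200,0,266,240,3,"w21.png"); pickle.dump(w,open("w21.pkl","wb"))
E
```

```text
t 34.03 pos [0.5725 0.2488 0.25  ] w 0.0286 F [ 0.6  0.2 -3.3] q1 12.7 q6 21.5
 turn [-0.003  0.002  0.001] minrows 0.1  shift(after turn) [ 0.53 -0.21  0.  ]  shift(tool now) [ 0.53 -0.21 -0.  ]
```

```bash
cat > cr.py <<'E'
from geo import *
import pickle
from scipy.optimize import least_squares
W=pickle.load(open("w21.pkl","rb"));T=pickle.load(open("t19.pkl","rb"));Sd=pickle.load(open("s19.pkl","rb"));W1=pickle.load(open("w1.pkl","rb"))
t35=np.radians(35)
def frame(psi):
    u=np.array([np.cos(psi),np.sin(psi),0]) # horizontal out direction
    z=-np.sin(t35)*u+np.cos(t35)*np.array([0,0,1]); x=np.cos(t35)*u+np.sin(t35)*np.array([0,0,1])
    return np.c_[x,np.cross(z,x),z]
def pts(p):
    O=p[:3];R=frame(p[3]); al,L,th=p[4:7]
    v=.021/np.sin(al); tx,ty=-v+L*np.cos(al),L*np.sin(al)
    loc={"v68":(-v,0,.068),"v24":(-v,0,.024),"p68":(tx,ty,.068),"p24":(tx,ty,.024),"m68":(tx,-ty,.068),"m24":(tx,-ty,.024),
      "pt":(.025+.08*np.sin(th),.046-.08*np.cos(th),.109),"pb":(.025+.08*np.sin(th),.046-.08*np.cos(th),.062),"h":(.025,.046,.066)}
    return {k:O+R@np.array(a) for k,a in loc.items()}
w=lambda x,y:px((x,y),200,0,3); t=lambda x,y:px((x,y),160,150,8); s=lambda x,y:px((x,y),210,100,5); w1=lambda x,y:px((x,y),440,170,4)
obs=[(W,"v68",w(229,300),1),(W,"v24",w(303,262),1),(W,"p68",w(237,152),1),(W,"p24",w(313,120),1),(W,"m68",w(352,348),1),(W,"m24",w(415,303),1),
 (T,"pt",t(103,238),1),(T,"pb",t(121,196),1),(Sd,"pt",s(199,81),1),(Sd,"pb",s(230,113),1),
 (T,"v68",t(437,523),1),(T,"m68",t(522,405),1),(T,"p68",t(300,478),1)]
def f(p):
    P=pts(p); return np.concatenate([wt*(c.proj([P[k]])[0]-o) for c,k,o,wt in obs])
if __name__=="__main__":
    r=least_squares(f,[.6,.35,.04,.35,.8,.045,1.6],x_scale=[.01,.01,.01,.1,.1,.01,.1],loss="soft_l1")
    print(r.x.round(4),"yaw",np.degrees(r.x[3]),"alpha",np.degrees(r.x[4]))
    for (c,k,o,_),e in zip(obs,f(r.x).reshape(-1,2)): print(k,{id(W):"W",id(T):"T",id(Sd):"S"}[id(c)],e.round(1))
    B=W.unproj([w(272,495),w(646,268),w(75,180)],.008); print(B, np.degrees(np.arctan2(*(B[1]-B[0])[[1,0]])),np.degrees(np.arctan2(*(B[2]-B[0])[[1,0]])))
E
python3 cr.py
```

```text
[0.6028 0.3411 0.0556 0.3815 0.7966 0.0439 1.5619] yaw 21.85850174119911 alpha 45.641307884590674
v68 W [-0.5 -0.2]
v24 W [ 0.3 -1.8]
p68 W [-0.6  0.2]
p24 W [ 1.6 -0.1]
m68 W [-0.4  1.1]
m24 W [ 1.3 -0.3]
pt T [0.3 1.2]
pb T [0.5 0.3]
pt S [-0.1 -0.9]
pb S [-0.4  0.4]
v68 T [0.7 0. ]
m68 T [-3.2  0.3]
p68 T [ 1.2 -0.1]
[[0.53719321 0.23925273 0.008     ]
 [0.69299077 0.3039726  0.008     ]
 [0.48556504 0.36792677 0.008     ]] 22.558489543539228 111.8622474708751
```

```bash
cat > crp.py <<'E'
from cr import frame
from geo import *
O=np.array([.6028,.3411,.0556]); RC=frame(np.radians(22.0))
RT=np.c_[RC[:,1],RC[:,0],-RC[:,2]]   # tool x=y_c, y=x_c, z=-z_c
def tgt(x,y,z,h): return O+RC@np.array([x,y,z+h])
def rel(h):
    s=readout.observe(); p=np.array(s["position"]); 
    print("in cradle frame (stud bottom if h):",(RC.T@(p-O)-[0,0,h]).round(4),"F in cradle",(RC.T@s["ft_force"]).round(1))
E
python3 - <<'E'
from crp import *
print(np.linalg.det(RT),RT.round(3))
for z in(.09,0): print(tgt(.02,0,z,.061))
to(tgt(.02,0,.09,.061),R=RT)
E
```

```text
0.9999999999999999 [[-0.375  0.76   0.532]
 [ 0.927  0.307  0.215]
 [ 0.     0.574 -0.819]]
[0.53768666 0.3147925  0.19076349]
[0.58554963 0.3341304  0.1170398 ]
t 34.08 pos [0.5724 0.2486 0.25  ] w 0.0287 F [-0.5  0.2 -3.2] q1 12.7 q6 21.5
 turn [-0.288  0.08  -0.249] minrows 6.6  shift(after turn) [ 3.72 -2.    2.21]  shift(tool now) [ 3.02 -2.21  2.96]
```

Call:
move_arm([
  [[0, 0, 0], [-0.041, 0.011, -0.036], -1],
  [[0, 0, 0], [-0.041, 0.011, -0.036], -1],
  [[0, 0, 0], [-0.041, 0.011, -0.036], -1],
  [[0, 0, 0], [-0.041, 0.011, -0.036], -1],
  [[0, 0, 0], [-0.041, 0.011, -0.036], -1],
  [[0, 0, 0], [-0.041, 0.011, -0.036], -1],
  [[0, 0, 0], [-0.041, 0.011, -0.036], -1],
  [[0, 0, 0], [0, 0, 0], -1],
])

```text
time_s: 34.75
position: [0.567, 0.2382, 0.2441]
tool_rot: [[-0.392, 0.743, 0.542], [0.92, 0.331, 0.211], [-0.022, 0.581, -0.813]]
ft_force: [-0.2, 0.1, -3.3]
grip_width: 0.0291
```

```bash
python3 - <<'E'
from crp import *
to(tgt(.02,0,.09,.061),R=RT); rel(.061)
E
```

```text
t 34.75 pos [0.567  0.2382 0.2441] w 0.0291 F [-0.2  0.1 -3.3] q1 8.0 q6 -21.2
 turn [0.005 0.003 0.014] minrows 0.3  shift(after turn) [ 4.1  -1.47  2.23]  shift(tool now) [ 4.16 -1.37  2.19]
in cradle frame (stud bottom if h): [ 0.0493 -0.082   0.1346] F in cradle [-2.   0.2 -2.6]
```

Call:
move_arm([
  [[0.82, -0.29, 0.3], [0.005, 0.003, 0.014], -1],
  [[0.82, -0.29, 0.3], [0, 0, 0], -1],
  [[0.82, -0.29, 0.3], [0, 0, 0], -1],
  [[0.82, -0.29, 0.3], [0, 0, 0], -1],
  [[0.7, -0.25, 0.3], [0, 0, 0], -1],
  [[0, 0, 0], [0, 0, 0], -1],
  [[0, 0, 0], [0, 0, 0], -1],
])

```text
time_s: 35.33
position: [0.5303, 0.3045, 0.201]
tool_rot: [[-0.348, 0.778, 0.523], [0.937, 0.287, 0.197], [0.003, 0.559, -0.829]]
ft_force: [0.1, 0.0, -2.7]
grip_width: 0.0291
```

```bash
python3 - <<'E'
from crp import *
to(tgt(.015,0,.05,.061),R=RT); rel(.061)
w=cam("wrist"); cv2.imwrite("pics/w22.png",w.img)
s=cam("side"); s.crop(200,90,130,100,6,"s22.png")
E
```

```text
t 35.33 pos [0.5303 0.3045 0.201 ] w 0.0291 F [ 0.1  0.  -2.7] q1 18.1 q6 -3.6
 turn [-0.008  0.006 -0.012] minrows 0.3  shift(after turn) [ 0.34 -0.1   2.73]  shift(tool now) [ 0.37 -0.06  2.72]
in cradle frame (stud bottom if h): [ 0.0171 -0.0068  0.1045] F in cradle [-1.4 -0.  -2.3]
```

Call:
move_arm([
  [[0.34, -0.1, 0.5], [-0.008, 0.006, -0.012], -1],
  [[0, 0, 0.7], [0, 0, 0], -1],
  [[0, 0, 0.6], [0, 0, 0], -1],
  [[0, 0, 0.5], [0, 0, 0], -1],
  [[0, 0, 0], [0, 0, 0], -1],
  [[0, 0, 0], [0, 0, 0], -1],
])

```text
time_s: 35.93
position: [0.5569, 0.3166, 0.1617]
tool_rot: [[-0.366, 0.762, 0.535], [0.931, 0.3, 0.21], [-0.001, 0.575, -0.818]]
ft_force: [-0.5, -0.6, -3.0]
grip_width: 0.0287
```

```bash
python3 - <<'E'
from crp import *
to(tgt(.015,0,.015,.061),R=RT); rel(.061)
w=cam("wrist"); w.crop(200,40,266,240,3,"w23.png")
s=cam("side"); s.crop(200,90,130,100,6,"s23.png")
E
```

```text
t 35.93 pos [0.5569 0.3166 0.1617] w 0.0287 F [-0.5 -0.6 -3. ] q1 18.2 q6 -5.8
 turn [ 0.001  0.003 -0.003] minrows 0.1  shift(after turn) [ 0.28 -0.17  2.03]  shift(tool now) [ 0.29 -0.18  2.03]
in cradle frame (stud bottom if h): [ 0.0185 -0.0055  0.0556] F in cradle [-2.3 -0.4 -2.1]
```

```bash
python3 - <<'E'
from crp import *
from cr import pts
w=cam("wrist")
P=[]
for yaw,col in((22,0),):
    p=[*O,np.radians(yaw),np.pi/4,.0439,1.5619]; q=pts(p); P=w.proj(list(q.values())); print(dict(zip(q,P.round(1).tolist())))
h=w.proj([O+RC@np.array([.025,.046,z]) for z in(.05,.075,.085)])
s=readout.observe();p0=np.array(s["position"]);R=np.array(s["tool_rot"])
n=w.proj([p0+R@[0.010,0,.061],p0+R@[0,.01,.061],p0+R@[0,-.01,.061]])
w.crop(200,40,266,240,3,"w24.png",np.r_[P,h,n])
E
```

```text
{'v68': [245.0, 194.1], 'v24': [255.7, 178.2], 'p68': [289.8, 147.7], 'p24': [294.0, 138.6], 'm68': [292.4, 236.4], 'm24': [295.9, 214.9], 'pt': [481.6, 131.6], 'pb': [449.1, 123.3], 'h': [326.4, 123.6]}
```

Call:
move_arm([
  [[0.23, -0.17, 0.3], [0.001, 0.003, -0.003], -1],
  [[0, 0, 0.6], [0, 0, 0], -1],
  [[0, 0, 0.6], [0, 0, 0], -1],
  [[0, 0, 0.4], [0, 0, 0], -1],
  [[0, 0, 0], [0, 0, 0], -1],
  [[0, 0, 0], [0, 0, 0], -1],
])

```text
time_s: 36.58
position: [0.5741, 0.3298, 0.1268]
tool_rot: [[-0.376, 0.758, 0.532], [0.927, 0.307, 0.217], [0.001, 0.575, -0.818]]
ft_force: [-0.7, 0.8, -1.9]
grip_width: 0.0289
```

```bash
python3 - <<'E'
from crp import *
to(tgt(.002,-.001,.010,.061),R=RT); rel(.061)
E
```

```text
t 36.58 pos [0.5741 0.3298 0.1268] w 0.0289 F [-0.7  0.8 -1.9] q1 18.8 q6 -6.4
 turn [ 0.001 -0.001  0.   ] minrows 0.0  shift(after turn) [-0.06 -0.68  0.25]  shift(tool now) [-0.06 -0.68  0.25]
in cradle frame (stud bottom if h): [0.0156 0.0003 0.015 ] F in cradle [-1.4  1.  -1.3]
```

Press back into the V gently (−x_c = −tool y).

Call:
move_arm([
  [[-0.05, -0.3, 0.1], [0, 0, 0], -1],
  [[0, -0.2, 0.1], [0, 0, 0], -1],
  [[0, -0.1, 0], [0, 0, 0], -1],
  [[0, -0.05, 0], [0, 0, 0], -1],
])

```text
time_s: 36.92
position: [0.569, 0.3269, 0.118]
tool_rot: [[-0.376, 0.753, 0.54], [0.927, 0.305, 0.22], [0.001, 0.583, -0.812]]
ft_force: [3.2, 3.0, -2.6]
grip_width: 0.0285
```

```bash
python3 - <<'E'
from crp import *
to(tgt(.0,-.001,.0,.061),R=RT); rel(.061)
E
```

```text
t 36.92 pos [0.569  0.3269 0.118 ] w 0.0285 F [ 3.2  3.  -2.6] q1 18.6 q6 -7.3
 turn [ 0.006 -0.001  0.   ] minrows 0.1  shift(after turn) [-0.02 -0.29  0.56]  shift(tool now) [-0.02 -0.3   0.56]
in cradle frame (stud bottom if h): [ 0.0058 -0.0005  0.0112] F in cradle [ 1.9  1.5 -4.5]
```

Call:
move_arm([
  [[0, -0.1, 0], [0.004, 0, 0], -1],
  [[0, -0.1, 0], [0, 0, 0], -1],
])

```text
time_s: 37.08
position: [0.5681, 0.3269, 0.1184]
tool_rot: [[-0.376, 0.753, 0.54], [0.927, 0.304, 0.22], [0.002, 0.583, -0.812]]
ft_force: [3.5, 4.7, -1.3]
grip_width: 0.0289
```

```bash
python3 - <<'E'
from crp import *
to(tgt(.0,-.001,.0,.061),R=RT); rel(.061)
s=cam("side"); s.crop(200,90,130,100,6,"s25.png")
w=cam("wrist"); w.crop(200,40,266,240,3,"w25.png")
E
```

```text
t 37.08 pos [0.5681 0.3269 0.1184] w 0.0289 F [ 3.5  4.7 -1.3] q1 18.7 q6 -7.2
 turn [ 0.006 -0.001 -0.   ] minrows 0.1  shift(after turn) [-0.04 -0.26  0.6 ]  shift(tool now) [-0.04 -0.27  0.6 ]
in cradle frame (stud bottom if h): [ 0.0053 -0.0002  0.012 ] F in cradle [ 3.4  3.1 -3.9]
```

Call:
move_arm([
  [[0.12, -0.06, 0.1], [0.004, 0, 0], -1],
  [[0.08, -0.08, 0.1], [0.002, 0, 0], -1],
  [[0, -0.08, 0], [0, 0, 0], -1],
])

```text
time_s: 37.43
position: [0.5652, 0.3304, 0.1132]
tool_rot: [[-0.376, 0.759, 0.532], [0.927, 0.307, 0.217], [0.001, 0.575, -0.818]]
ft_force: [3.7, 2.3, -2.6]
grip_width: 0.0286
```

```bash
python3 - <<'E'
from crp import *
to(tgt(.0,-.001,.0,.061),R=RT); rel(.061)
E
```

```text
t 37.43 pos [0.5652 0.3304 0.1132] w 0.0286 F [ 3.7  2.3 -2.6] q1 19.2 q6 -6.0
 turn [ 0.001 -0.001  0.   ] minrows 0.0  shift(after turn) [-0.26 -0.06  0.43]  shift(tool now) [-0.26 -0.06  0.43]
in cradle frame (stud bottom if h): [0.0012 0.0041 0.0085] F in cradle [ 2.   0.7 -4.6]
```

Call:
move_arm([
  [[0.03, -0.12, 0.05], [0.001, 0, 0], -1],
  [[0, -0.12, 0.05], [0, 0, 0], -1],
  [[0, -0.12, 0.05], [0, 0, 0], -1],
])

```text
time_s: 37.68
position: [0.5649, 0.3312, 0.1118]
tool_rot: [[-0.376, 0.751, 0.542], [0.927, 0.304, 0.221], [0.001, 0.585, -0.811]]
ft_force: [1.2, 3.1, 5.6]
grip_width: 0.0288
```

```bash
python3 - <<'E'
from crp import *
to(tgt(.0,-.001,.0,.061),R=RT); rel(.061)
E
```

```text
t 37.68 pos [0.5649 0.3312 0.1118] w 0.0288 F [1.2 3.1 5.6] q1 19.3 q6 -6.1
 turn [ 0.007 -0.001  0.   ] minrows 0.1  shift(after turn) [-0.3  -0.02  0.36]  shift(tool now) [-0.3  -0.02  0.36]
in cradle frame (stud bottom if h): [0.0004 0.0051 0.0073] F in cradle [5.1 2.4 3.3]
```

Call:
move_arm([
  [[0.03, -0.02, 0.12], [0.006, 0, 0], -1],
  [[0, -0.02, 0.12], [0, 0, 0], -1],
  [[0, -0.02, 0.12], [0, 0, 0], -1],
])

```text
time_s: 37.93
position: [0.5685, 0.3328, 0.1066]
tool_rot: [[-0.376, 0.756, 0.536], [0.927, 0.307, 0.217], [-0.0, 0.578, -0.816]]
ft_force: [0.6, 0.4, 2.0]
grip_width: 0.0288
```

```bash
python3 - <<'E'
from crp import *
to(tgt(.0,-.001,.0,.061),R=RT); rel(.061)
E
```

```text
t 37.93 pos [0.5685 0.3328 0.1066] w 0.0288 F [0.6 0.4 2. ] q1 19.4 q6 -5.7
 turn [ 0.003 -0.     0.   ] minrows 0.0  shift(after turn) [-0.31 -0.03  0.04]  shift(tool now) [-0.31 -0.03  0.04]
in cradle frame (stud bottom if h): [0.0006 0.0051 0.0008] F in cradle [1.7 0.1 1.2]
```

Call:
move_arm([
  [[0, -0.02, 0.1], [0.003, 0, 0], -1],
  [[0, -0.02, 0.1], [0, 0, 0], -1],
])

```text
time_s: 38.1
position: [0.57, 0.3336, 0.1046]
tool_rot: [[-0.376, 0.758, 0.533], [0.927, 0.308, 0.216], [-0.0, 0.575, -0.818]]
ft_force: [-33.5, -12.8, 42.6]
grip_width: 0.0286
```

```bash
python3 - <<'E'
from crp import *
to(tgt(.0,-.001,.0,.061),R=RT); rel(.061)
E
```

```text
t 38.10 pos [0.57   0.3336 0.1046] w 0.0286 F [-33.5 -12.8  42.6] q1 19.4 q6 -5.6
 turn [ 0.001 -0.     0.001] minrows 0.0  shift(after turn) [-0.32 -0.05 -0.09]  shift(tool now) [-0.32 -0.05 -0.09]
in cradle frame (stud bottom if h): [ 0.0009  0.0054 -0.0018] F in cradle [-4.9  0.7 55.5]
```

Call:
move_arm([
  [[0, -0.08, -0.02], [0, 0, 0], -1],
  [[0, -0.05, 0], [0, 0, 0], -1],
  [[0, 0, 0], [0, 0, 0], 0.1],
  [[0, 0, 0], [0, 0, 0], 0.1],
  [[0, 0, 0], [0, 0, 0], 0.1],
])

```text
time_s: 38.52
position: [0.5676, 0.333, 0.103]
tool_rot: [[-0.376, 0.759, 0.532], [0.927, 0.308, 0.216], [0.0, 0.574, -0.819]]
ft_force: [-0.2, 0.8, -0.2]
grip_width: 0.0468
```

```bash
python3 - <<'E'
from crp import *
to(tgt(.0,-.001,.0,.061),R=RT); rel(.061)
s=cam("side"); s.crop(200,90,130,100,6,"s26.png")
w=cam("wrist"); w.crop(180,40,266,240,3,"w26.png")
E
```

```text
t 38.52 pos [0.5676 0.333  0.103 ] w 0.0468 F [-0.2  0.8 -0.2] q1 19.4 q6 -5.7
 turn [ 0.    -0.     0.001] minrows 0.0  shift(after turn) [-0.33  0.1  -0.08]  shift(tool now) [-0.33  0.1  -0.08]
in cradle frame (stud bottom if h): [-0.0021  0.0057 -0.0017] F in cradle [-0.   0.8 -0.2]
```

Call:
move_arm([
  [[0, 0, -0.4], [0, 0, 0], 0.1],
  [[0, 0, -0.8], [0, 0, 0], 0.1],
  [[0, 0, -0.9], [0, 0, 0], 0.1],
  [[0, 0, -0.9], [0, 0, 0], 0.1],
  [[0, 0, -0.9], [0, 0, 0], 0.1],
  [[0, 0, -0.9], [0, 0, 0], 0.1],
  [[0, 0, -0.6], [0, 0, 0], 0.1],
  [[0, 0, 0], [0, 0, 0], 0.1],
])

```text
time_s: 39.28
position: [0.5045, 0.3074, 0.1952]
tool_rot: [[-0.376, 0.762, 0.527], [0.927, 0.309, 0.214], [0.0, 0.569, -0.822]]
ft_force: [-0.2, 0.2, 0.2]
grip_width: 0.0466
```

```bash
python3 - <<'E'
from geo import *
s=cam("side"); s.crop(200,90,130,100,6,"s27.png")
t=cam("top"); P=[[S[k][0],S[k][1],.12] for k in (1,4)]
t.crop(160,130,320,140,2,"t27.png",t.proj(P))
to([.50,.20,.24],5)
E
```

```text
t 39.38 pos [0.505  0.3074 0.1932] w 0.0468 F [ 0.2  0.5 -0.5] q1 19.0 q6 -5.1
 turn [ 0.286 -0.043  0.138] minrows 5.4  shift(after turn) [-5.33 -0.72 -2.34]  shift(tool now) [-4.88 -0.52 -3.21]
```

Call:
move_arm([
  [[0, 0, -0.2], [0.048, -0.007, 0.023], 0.1],
  [[0, 0, -0.2], [0.048, -0.007, 0.023], 0.1],
  [[0, 0, -0.2], [0.048, -0.007, 0.023], 0.1],
  [[0, 0, -0.2], [0.048, -0.007, 0.023], 0.1],
  [[0, 0, 0], [0.048, -0.007, 0.023], 0.1],
  [[0, 0, 0], [0.046, -0.007, 0.023], 0.1],
  [[0, 0, 0], [0, 0, 0], 0.1],
  [[0, 0, 0], [0, 0, 0], 0.1],
])

```text
time_s: 40.05
position: [0.4959, 0.3038, 0.1981]
tool_rot: [[-0.073, 0.996, -0.041], [0.997, 0.073, -0.012], [-0.009, -0.042, -0.999]]
ft_force: [-0.5, 0.3, 0.6]
grip_width: 0.0469
```

```bash
python3 - <<'E'
from geo import *
to([.575,-.3082,.15],5)
E
```

```text
t 40.05 pos [0.4959 0.3038 0.1981] w 0.0469 F [-0.5  0.3  0.6] q1 19.8 q6 15.6
 turn [-0.02   0.004 -0.007] minrows 0.4  shift(after turn) [-30.83   1.28   2.41]  shift(tool now) [-30.78   1.81   2.62]
```

Call:
move_arm([
  [[-1, 0.04, 0], [-0.02, 0.004, -0.007], 0.1],
  [[-1, 0.04, 0], [0, 0, 0], 0.1],
  [[-1, 0.04, 0], [0, 0, 0], 0.1],
  [[-1, 0.04, 0], [0, 0, 0], 0.1],
  [[-1, 0.04, 0], [0, 0, 0], 0.1],
  [[-1, 0.04, 0], [0, 0, 0], 0.1],
  [[-1, 0.04, 0], [0, 0, 0], 0.1],
  [[-1, 0.04, 0], [0, 0, 0], 0.1],
  [[-1, 0.04, 0], [0, 0, 0], 0.1],
  [[-1, 0.04, 0], [0, 0, 0], 0.1],
  [[-1, 0.04, 0], [0, 0, 0], 0.1],
  [[-1, 0.04, 0], [0, 0, 0], 0.1],
])

```text
time_s: 41.05
position: [0.5211, 0.0595, 0.1897]
tool_rot: [[-0.115, 0.993, 0.02], [0.993, 0.115, -0.001], [-0.003, 0.02, -1.0]]
ft_force: [-0.1, -0.1, 0.7]
grip_width: 0.0469
```

Call:
move_arm([
  [[-1, 0.04, 0], [0, 0, 0], 0.1],
  [[-1, 0.04, 0], [0, 0, 0], 0.1],
  [[-1, 0.04, 0], [0, 0, 0], 0.1],
  [[-1, 0.04, 0], [0, 0, 0], 0.1],
  [[-1, 0.04, 0], [0, 0, 0], 0.1],
  [[-1, 0.04, 0], [0, 0, 0], 0.1],
  [[-1, 0.04, 0], [0, 0, 0], 0.1],
  [[-1, 0.04, 0.1], [0, 0, 0], 0.1],
  [[-1, 0.04, 0.1], [0, 0, 0], 0.1],
  [[-1, 0.04, 0.1], [0, 0, 0], 0.1],
  [[-1, 0.04, 0.1], [0, 0, 0], 0.1],
  [[0, 0, 0], [0, 0, 0], 0.1],
])

```text
time_s: 42.05
position: [0.5498, -0.1677, 0.1773]
tool_rot: [[-0.132, 0.99, 0.04], [0.991, 0.133, -0.011], [-0.017, 0.038, -0.999]]
ft_force: [-1.2, -0.0, 0.4]
grip_width: 0.0473
```

```bash
python3 - <<'E'
from geo import *
to([.575,-.3082,.11],5)
E
```

```text
t 42.05 pos [ 0.5498 -0.1677  0.1773] w 0.0473 F [-1.2 -0.   0.4] q1 -29.0 q6 -36.7
 turn [0.018 0.007 0.022] minrows 0.5  shift(after turn) [-7.11  0.64  3.37]  shift(tool now) [-7.07  0.19  3.49]
```

Call:
move_arm([
  [[-0.9, 0.08, 0.2], [0.018, 0.007, 0.022], 0.1],
  [[-1, 0.08, 0.3], [0, 0, 0], 0.1],
  [[-1, 0.08, 0.3], [0, 0, 0], 0.1],
  [[-1, 0.08, 0.3], [0, 0, 0], 0.1],
  [[-1, 0.08, 0.3], [0, 0, 0], 0.1],
  [[-0.8, 0.08, 0.3], [0, 0, 0], 0.05],
  [[-0.6, 0.08, 0.2], [0, 0, 0], 0.05],
  [[0, 0, 0], [0, 0, 0], 0.05],
  [[0, 0, 0], [0, 0, 0], 0.05],
])

```text
time_s: 42.8
position: [0.5713, -0.2945, 0.1353]
tool_rot: [[-0.094, 0.996, 0.005], [0.996, 0.094, -0.004], [-0.004, 0.005, -1.0]]
ft_force: [-0.2, 1.0, 0.2]
grip_width: 0.0445
```

```bash
python3 - <<'E'
from geo import *
to([.575,-.3082,.11],5)
w=cam("wrist"); cv2.imwrite("pics/w28.png",w.img); print(w.proj([[.574,-.3082,.12]]))
E
```

```text
t 42.80 pos [ 0.5713 -0.2945  0.1353] w 0.0445 F [-0.2  1.   0.2] q1 -37.8 q6 -43.2
 turn [0.002 0.002 0.003] minrows 0.1  shift(after turn) [-0.7   0.12  1.27]  shift(tool now) [-0.7   0.11  1.27]
[[318.81833561 240.64274066]]
```

Call:
move_arm([
  [[-0.65, 0.11, 0.4], [0.002, 0.002, 0.003], 0.0],
  [[0, 0, 0.4], [0, 0, 0], 0.0],
  [[0, 0, 0.4], [0, 0, 0], 0.0],
  [[0, 0, 0], [0, 0, 0], 0.0],
  [[0, 0, 0], [0, 0, 0], 0.0],
])

```text
time_s: 43.27
position: [0.5755, -0.3053, 0.11]
tool_rot: [[-0.091, 0.996, 0.001], [0.996, 0.091, 0.0], [-0.0, 0.001, -1.0]]
ft_force: [-0.3, -0.5, 0.8]
grip_width: 0.0428
```

```bash
python3 - <<'E'
from geo import *
to([.575,-.3085,.064],5)
w=cam("wrist"); w.crop(220,150,200,150,4,"w29.png")
E
```

```text
t 43.27 pos [ 0.5755 -0.3053  0.11  ] w 0.0428 F [-0.3 -0.5  0.8] q1 -38.4 q6 -43.6
 turn [0.    0.    0.002] minrows 0.0  shift(after turn) [-0.16 -0.04  2.3 ]  shift(tool now) [-0.15 -0.04  2.3 ]
```

Call:
move_arm([
  [[-0.06, -0.08, 0.4], [0, 0, 0], 0.0],
  [[0, 0, 0.6], [0, 0, 0], 0.0],
  [[0, 0, 0.6], [0, 0, 0], 0.0],
  [[0, 0, 0.5], [0, 0, 0], 0.0],
  [[0, 0, 0], [0, 0, 0], 0.0],
  [[0, 0, 0], [0, 0, 0], -1],
  [[0, 0, 0], [0, 0, 0], -1],
  [[0, 0, 0], [0, 0, 0], -1],
  [[0, 0, 0], [0, 0, 0], -1],
], squeeze=60)

```text
time_s: 44.07
position: [0.5743, -0.3064, 0.0669]
tool_rot: [[-0.092, 0.996, 0.003], [0.996, 0.092, -0.002], [-0.002, 0.003, -1.0]]
ft_force: [0.1, 0.1, -2.8]
grip_width: 0.0284
```

Call:
move_arm([
  [[0, 0, -0.4], [0, 0, 0], -1],
  [[0, 0, -0.8], [0, 0, 0], -1],
  [[0, 0, -0.9], [0, 0, 0], -1],
  [[0, 0, -0.9], [0, 0, 0], -1],
  [[0, 0, -0.9], [0, 0, 0], -1],
  [[0, 0, -0.4], [0, 0, 0.05], -1],
  [[0, 0, 0], [0, 0, 0.05], -1],
  [[0, 0, 0], [0, 0, 0.05], -1],
  [[0, 0, 0], [0, 0, 0.05], -1],
  [[0, 0, 0], [0, 0, 0.05], -1],
  [[0, 0, 0], [0, 0, 0.05], -1],
  [[0, 0, 0], [0, 0, 0], -1],
])

```text
time_s: 45.07
position: [0.5738, -0.3059, 0.1658]
tool_rot: [[0.536, 0.844, 0.007], [0.844, -0.536, -0.005], [-0.0, 0.009, -1.0]]
ft_force: [0.3, 1.2, -2.3]
grip_width: 0.0289
```

```bash
python3 - <<'E'
from geo import *
print(N["C"]);to([*N["C"],.11],-31.5)
E
```

```text
[0.55000283 0.004149  ]
t 45.07 pos [ 0.5738 -0.3059  0.1658] w 0.0289 F [ 0.3  1.2 -2.3] q1 -38.5 q6 -6.1
 turn [ 0.004  0.    -0.008] minrows 0.1  shift(after turn) [12.6  -9.11  2.79]  shift(tool now) [12.45 -9.34  2.71]
```

Call:
move_arm([
  [[0.97, -0.71, 0.1], [0.004, 0, -0.008], -1],
  [[0.97, -0.71, 0.1], [0, 0, 0], -1],
  [[0.97, -0.71, 0.1], [0, 0, 0], -1],
  [[0.97, -0.71, 0.1], [0, 0, 0], -1],
  [[0.97, -0.71, 0.1], [0, 0, 0], -1],
  [[0.97, -0.71, 0.1], [0, 0, 0], -1],
  [[0.97, -0.71, 0.1], [0, 0, 0], -1],
  [[0.97, -0.71, 0.1], [0, 0, 0], -1],
  [[0.97, -0.71, 0.1], [0, 0, 0], -1],
  [[0.97, -0.71, 0.1], [0, 0, 0], -1],
  [[0.97, -0.71, 0.1], [0, 0, 0], -1],
  [[0.6, -0.4, 0.1], [0, 0, 0], -1],
])

```text
time_s: 46.07
position: [0.5454, -0.0202, 0.146]
tool_rot: [[0.489, 0.872, 0.007], [0.872, -0.489, -0.004], [-0.001, 0.008, -1.0]]
ft_force: [-0.7, -0.7, -2.1]
grip_width: 0.0286
```

Call:
move_arm([
  [[0, 0, 0], [0, 0, 0], -1],
  [[0, 0, 0], [0, 0, 0], -1],
])

```text
time_s: 46.23
position: [0.5449, -0.0172, 0.1468]
tool_rot: [[0.48, 0.877, 0.007], [0.877, -0.48, -0.004], [-0.0, 0.008, -1.0]]
ft_force: [-0.2, 0.1, -2.5]
grip_width: 0.0287
```

```bash
python3 - <<'E'
from geo import *
to([*N["C"],.1],-31.5)
E
```

```text
t 46.23 pos [ 0.5449 -0.0172  0.1468] w 0.0287 F [-0.2  0.1 -2.5] q1 -14.2 q6 14.5
 turn [ 0.004 -0.     0.023] minrows 0.4  shift(after turn) [ 1.05 -0.34  2.34]  shift(tool now) [ 1.06 -0.31  2.34]
```

Call:
move_arm([
  [[0.6, -0.2, 0.4], [0.004, 0, 0.023], -1],
  [[0.5, -0.14, 0.6], [0, 0, 0], -1],
  [[0, 0, 0.6], [0, 0, 0], -1],
  [[0, 0, 0.4], [0, 0, 0], -1],
  [[0, 0, 0], [0, 0, 0], -1],
  [[0, 0, 0], [0, 0, 0], -1],
])

```text
time_s: 46.73
position: [0.5526, 0.0008, 0.1082]
tool_rot: [[0.519, 0.855, 0.005], [0.855, -0.519, -0.002], [0.001, 0.005, -1.0]]
ft_force: [0.2, 0.6, -1.5]
grip_width: 0.0289
```

```bash
python3 - <<'E'
from geo import *
to([*N["C"],.09],-31.5)
E
```

```text
t 46.73 pos [0.5526 0.0008 0.1082] w 0.0289 F [ 0.2  0.6 -1.5] q1 -12.2 q6 19.1
 turn [ 0.003 -0.     0.002] minrows 0.1  shift(after turn) [ 0.08 -0.2   0.91]  shift(tool now) [ 0.08 -0.2   0.91]
```

Call:
move_arm([
  [[0.08, -0.15, 0.2], [0.003, 0, 0], -1],
  [[0, 0, 0.25], [0, 0, 0], -1],
  [[0, 0, 0.2], [0, 0, 0], -1],
  [[0, 0, 0.1], [0, 0, 0], -1],
  [[0, 0, 0.1], [0, 0, 0], -1],
  [[0, 0, 0.1], [0, 0, 0], -1],
  [[0, 0, 0.1], [0, 0, 0], -1],
])

```text
time_s: 47.32
position: [0.5524, 0.0021, 0.0888]
tool_rot: [[0.52, 0.854, 0.005], [0.854, -0.52, 0.0], [0.003, 0.004, -1.0]]
ft_force: [-4.2, 3.0, 21.8]
grip_width: 0.0283
```

```bash
python3 - <<'E'
from geo import *
to([*N["C"],.09],-31.5)
E
```

```text
t 47.32 pos [0.5524 0.0021 0.0888] w 0.0283 F [-4.2  3.  21.8] q1 -12.1 q6 19.2
 turn [ 0.002 -0.001  0.002] minrows 0.0  shift(after turn) [ 0.02 -0.16 -0.06]  shift(tool now) [ 0.02 -0.16 -0.06]
```

Call:
move_arm([
  [[0, -0.1, 0.06], [0.002, 0, 0.04], -1],
  [[0, -0.05, 0.08], [0, 0, 0.04], -1],
  [[0, 0, 0.1], [0, 0, 0.04], -1],
  [[0, 0, 0.1], [0, 0, 0.04], -1],
  [[0, 0, 0.1], [0, 0, 0.04], -1],
  [[0, 0, 0.1], [0, 0, 0.04], -1],
])

```text
time_s: 47.82
position: [0.5533, 0.004, 0.0834]
tool_rot: [[0.876, 0.482, 0.013], [0.482, -0.876, 0.001], [0.012, 0.006, -1.0]]
ft_force: [-1.4, 1.4, 5.3]
grip_width: 0.0288
```

```bash
python3 - <<'E'
from geo import *
to([*N["C"],.0745],-101.5)
E
```

```text
t 47.82 pos [0.5533 0.004  0.0834] w 0.0288 F [-1.4  1.4  5.3] q1 -12.0 q6 49.1
 turn [ 0.001 -0.006  0.336] minrows 5.7  shift(after turn) [-0.16  0.03  0.45]  shift(tool now) [-0.15 -0.09  0.44]
```

Right-hand (5.4 mm down). Continue to home.

Call:
move_arm([
  [[-0.06, -0.04, 0.1], [0.001, -0.006, 0.04], -1],
  [[-0.04, -0.02, 0.1], [0, 0, 0.04], -1],
  [[0, 0, 0.1], [0, 0, 0.04], -1],
  [[0, 0, 0.1], [0, 0, 0.04], -1],
  [[0, 0, 0.1], [0, 0, 0.04], -1],
  [[0, 0, 0.1], [0, 0, 0.04], -1],
  [[0, 0, 0.1], [0, 0, 0.04], -1],
  [[0, 0, 0.1], [0, 0, 0.04], -1],
])

```text
time_s: 48.48
position: [0.554, 0.0041, 0.0748]
tool_rot: [[0.98, -0.199, 0.013], [-0.198, -0.98, -0.006], [0.014, 0.004, -1.0]]
ft_force: [-3.3, -1.8, 7.8]
grip_width: 0.0287
```

Call:
move_arm([
  [[-0.05, 0, 0.1], [0, -0.003, 0.035], -1],
  [[0, 0, 0.12], [0, 0, 0.03], -1],
  [[0, 0, 0.12], [0, 0, 0], -1],
])

```text
time_s: 48.73
position: [0.5546, 0.0038, 0.0742]
tool_rot: [[0.941, -0.339, 0.014], [-0.339, -0.941, -0.008], [0.015, 0.003, -1.0]]
ft_force: [-6.8, 0.1, 20.3]
grip_width: 0.0284
```

```bash
python3 - <<'E'
from geo import *
to([*N["C"],.0745],-101.5)
E
```

```text
t 48.73 pos [0.5546 0.0038 0.0742] w 0.0284 F [-6.8  0.1 20.3] q1 -11.7 q6 98.2
 turn [ 0.002 -0.007 -0.069] minrows 1.2  shift(after turn) [-0.23  0.03 -0.01]  shift(tool now) [-0.22  0.06 -0.02]
```

Call:
move_arm([
  [[0, 0, 0], [0, 0, 0], 0.1],
  [[0, 0, 0], [0, 0, 0], 0.1],
  [[0, 0, 0], [0, 0, 0], 0.1],
  [[0, 0, -0.8], [0, 0, 0], 0.1],
  [[0, 0, -0.9], [0, 0, 0], 0.1],
  [[0, 0, -0.9], [0, 0, 0], 0.1],
  [[0, 0, -0.9], [0, 0, 0], 0.1],
  [[0, 0, -0.8], [0, 0, -0.059], 0.1],
  [[0, 0, 0], [0, 0, -0.059], 0.1],
  [[0, 0, 0], [0, 0, -0.059], 0.1],
  [[0, 0, 0], [0, 0, -0.059], 0.1],
  [[0, 0, 0], [0, 0, -0.059], 0.1],
])

```text
time_s: 49.73
position: [0.5549, 0.0043, 0.1653]
tool_rot: [[0.96, 0.279, 0.018], [0.279, -0.96, -0.009], [0.015, 0.013, -1.0]]
ft_force: [-0.4, -0.6, 0.4]
grip_width: 0.047
```

Call:
move_arm([
  [[0, 0, 0], [0, 0, -0.059], 0.1],
  [[0, 0, 0], [0, 0, -0.059], 0.1],
  [[0, 0, 0], [0, 0, -0.059], 0.1],
  [[0, 0, 0], [0, 0, -0.059], 0.1],
  [[0, 0, 0], [0, 0, -0.059], 0.1],
  [[0, 0, 0], [0, 0, -0.059], 0.1],
  [[0, 0, 0], [0, 0, -0.059], 0.1],
  [[0, 0, 0], [0, 0, -0.059], 0.1],
  [[0, 0, 0], [0, 0, -0.059], 0.1],
  [[0, 0, 0], [0, 0, -0.059], 0.1],
  [[0, 0, 0], [0, 0, 0], 0.1],
])

```text
time_s: 50.65
position: [0.5561, 0.004, 0.1633]
tool_rot: [[0.033, 0.999, 0.018], [0.999, -0.033, -0.008], [-0.008, 0.018, -1.0]]
ft_force: [-0.8, -0.2, -0.0]
grip_width: 0.0469
```

```bash
python3 - <<'E'
from geo import *
t=cam("top"); P=[[S[k][0],S[k][1],.12] for k in (1,)]
t.crop(160,130,320,140,2,"t30.png",t.proj(P))
s=cam("side"); s.crop(230,160,120,100,6,"s30.png")
to([.5104,-.3048,.12],-3.9)
E
```

```text
t 50.75 pos [0.556  0.0039 0.1634] w 0.0468 F [-0.2  0.5  0.2] q1 -11.7 q6 -9.2
 turn [0.009 0.004 0.013] minrows 0.3  shift(after turn) [-15.56  -1.23   2.17]  shift(tool now) [-15.5   -1.68   2.26]
```

Call:
move_arm([
  [[-0.98, -0.08, 0], [0.009, 0.004, 0.013], 0.1],
  [[-0.98, -0.08, 0], [0, 0, 0], 0.1],
  [[-0.98, -0.08, 0.1], [0, 0, 0], 0.1],
  [[-0.98, -0.08, 0.1], [0, 0, 0], 0.1],
  [[-0.98, -0.08, 0.1], [0, 0, 0], 0.1],
  [[-0.98, -0.08, 0.1], [0, 0, 0], 0.1],
  [[-0.98, -0.08, 0.1], [0, 0, 0], 0.1],
  [[-0.98, -0.08, 0.1], [0, 0, 0], 0.1],
  [[-0.98, -0.08, 0.1], [0, 0, 0], 0.1],
  [[-0.98, -0.08, 0.1], [0, 0, 0], 0.1],
  [[-0.98, -0.08, 0.1], [0, 0, 0], 0.1],
  [[-0.98, -0.08, 0.1], [0, 0, 0], 0.1],
])

```text
time_s: 51.75
position: [0.5156, -0.2357, 0.1422]
tool_rot: [[0.112, 0.994, 0.001], [0.994, -0.112, 0.002], [0.002, 0.001, -1.0]]
ft_force: [0.5, 1.0, 0.7]
grip_width: 0.0466
```

Call:
move_arm([
  [[-0.98, -0.08, 0.1], [0, 0, 0], 0.1],
  [[-0.98, -0.08, 0.1], [0, 0, 0], 0.1],
  [[-0.8, -0.08, 0.1], [0, 0, 0], 0.1],
  [[0, 0, 0], [0, 0, 0], 0.1],
  [[0, 0, 0], [0, 0, 0], 0.1],
])

```text
time_s: 52.17
position: [0.5028, -0.2964, 0.1348]
tool_rot: [[0.135, 0.991, 0.0], [0.991, -0.135, 0.002], [0.002, 0.0, -1.0]]
ft_force: [-0.3, -0.5, 0.8]
grip_width: 0.0467
```

```bash
python3 - <<'E'
from geo import *
to([.5104,-.3048,.11],-3.9)
E
```

```text
t 52.17 pos [ 0.5028 -0.2964  0.1348] w 0.0467 F [-0.3 -0.5  0.8] q1 -42.2 q6 -34.4
 turn [ 0.    -0.001 -0.032] minrows 0.5  shift(after turn) [-0.4   0.41  1.24]  shift(tool now) [-0.37  0.44  1.24]
```

Call:
move_arm([
  [[-0.38, 0.43, 0.4], [0, 0, -0.032], 0.1],
  [[0, 0, 0.5], [0, 0, 0], 0.1],
  [[0, 0, 0.2], [0, 0, 0], 0.1],
  [[0, 0, 0], [0, 0, 0], 0.1],
  [[0, 0, 0], [0, 0, 0], 0.1],
])

```text
time_s: 52.58
position: [0.5108, -0.3013, 0.1117]
tool_rot: [[0.075, 0.997, 0.0], [0.997, -0.075, 0.003], [0.003, 0.0, -1.0]]
ft_force: [-0.1, 0.7, -0.5]
grip_width: 0.0468
```

```bash
python3 - <<'E'
from geo import *
to([.5104,-.3048,.064],-3.9)
w=cam("wrist"); w.crop(220,150,200,150,4,"w31.png")
E
```

```text
t 52.58 pos [ 0.5108 -0.3013  0.1117] w 0.0468 F [-0.1  0.7 -0.5] q1 -42.0 q6 -37.8
 turn [ 0.    -0.001 -0.003] minrows 0.1  shift(after turn) [-0.17 -0.01  2.38]  shift(tool now) [-0.18 -0.01  2.38]
```

Call:
move_arm([
  [[-0.1, -0.02, 0.4], [0, 0, 0], 0.1],
  [[0, 0, 0.7], [0, 0, 0], 0.1],
  [[0, 0, 0.7], [0, 0, 0], 0.1],
  [[0, 0, 0.5], [0, 0, 0], 0.1],
  [[0, 0, 0], [0, 0, 0], 0.1],
  [[0, 0, 0], [0, 0, 0], -1],
  [[0, 0, 0], [0, 0, 0], -1],
  [[0, 0, 0], [0, 0, 0], -1],
  [[0, 0, 0], [0, 0, 0], -1],
], squeeze=60)

```text
time_s: 53.38
position: [0.5107, -0.3027, 0.0656]
tool_rot: [[0.077, 0.997, 0.004], [0.997, -0.077, -0.001], [-0.0, 0.004, -1.0]]
ft_force: [0.3, 0.1, -1.6]
grip_width: 0.0288
```

Call:
move_arm([
  [[0, 0, -0.4], [0, 0, 0], -1],
  [[0, 0, -0.8], [0, 0, 0], -1],
  [[0, 0, -0.9], [0, 0, 0], -1],
  [[0, 0, -0.9], [0, 0, 0], -1],
  [[0, 0, -0.9], [0, 0, 0], -1],
  [[0, 0, -0.4], [0, 0, 0.046], -1],
  [[0, 0, 0], [0, 0, 0.046], -1],
  [[0, 0, 0], [0, 0, 0.046], -1],
  [[0, 0, 0], [0, 0, 0.046], -1],
  [[0, 0, 0], [0, 0, 0.046], -1],
  [[0, 0, 0], [0, 0, 0], -1],
  [[0, 0, 0], [0, 0, 0], -1],
])

```text
time_s: 54.38
position: [0.5102, -0.3023, 0.1646]
tool_rot: [[0.547, 0.837, 0.008], [0.837, -0.547, -0.004], [0.001, 0.009, -1.0]]
ft_force: [-0.3, 0.6, -2.6]
grip_width: 0.029
```

```bash
python3 - <<'E'
from geo import *
to([*N["A"],.11],-31.5)
E
```

```text
t 54.38 pos [ 0.5102 -0.3023  0.1646] w 0.0290 F [-0.3  0.6 -2.6] q1 -42.1 q6 -9.0
 turn [ 0.004 -0.    -0.014] minrows 0.2  shift(after turn) [ 12.7  -10.16   2.73]  shift(tool now) [ 12.4  -10.55   2.65]
```

Call:
move_arm([
  [[0.96, -0.79, 0.1], [0.004, 0, -0.014], -1],
  [[0.96, -0.79, 0.1], [0, 0, 0], -1],
  [[0.96, -0.79, 0.1], [0, 0, 0], -1],
  [[0.96, -0.79, 0.1], [0, 0, 0], -1],
  [[0.96, -0.79, 0.1], [0, 0, 0], -1],
  [[0.96, -0.79, 0.1], [0, 0, 0], -1],
  [[0.96, -0.79, 0.1], [0, 0, 0], -1],
  [[0.96, -0.79, 0.1], [0, 0, 0], -1],
  [[0.96, -0.79, 0.1], [0, 0, 0], -1],
  [[0.96, -0.79, 0.1], [0, 0, 0], -1],
  [[0.96, -0.79, 0.1], [0, 0, 0], -1],
  [[0.6, -0.5, 0.1], [0, 0, 0], -1],
])

```text
time_s: 55.38
position: [0.4638, -0.0081, 0.1423]
tool_rot: [[0.493, 0.87, 0.006], [0.87, -0.493, -0.003], [0.0, 0.006, -1.0]]
ft_force: [-0.3, 0.7, -3.2]
grip_width: 0.0287
```

Call:
move_arm([
  [[0, 0, 0], [0, 0, 0], -1],
  [[0, 0, 0], [0, 0, 0], -1],
])

```text
time_s: 55.55
position: [0.4629, -0.0052, 0.1428]
tool_rot: [[0.485, 0.874, 0.006], [0.875, -0.485, -0.002], [0.001, 0.006, -1.0]]
ft_force: [0.3, -0.6, -2.8]
grip_width: 0.0288
```

```bash
python3 - <<'E'
from geo import *
to([*(N["A"]+[.001,.001]),.1],-31.5)
E
```

```text
t 55.55 pos [ 0.4629 -0.0052  0.1428] w 0.0288 F [ 0.3 -0.6 -2.8] q1 -15.3 q6 13.7
 turn [ 0.003 -0.     0.021] minrows 0.4  shift(after turn) [ 1.34 -0.36  2.14]  shift(tool now) [ 1.35 -0.32  2.14]
```

Call:
move_arm([
  [[0.7, -0.2, 0.4], [0.003, 0, 0.021], -1],
  [[0.64, -0.15, 0.6], [0, 0, 0], -1],
  [[0, 0, 0.6], [0, 0, 0], -1],
  [[0, 0, 0.3], [0, 0, 0], -1],
  [[0, 0, 0], [0, 0, 0], -1],
  [[0, 0, 0], [0, 0, 0], -1],
])

```text
time_s: 56.05
position: [0.4735, 0.018, 0.1057]
tool_rot: [[0.521, 0.854, 0.005], [0.854, -0.521, -0.001], [0.002, 0.005, -1.0]]
ft_force: [0.0, 0.1, -2.9]
grip_width: 0.0288
```

```bash
python3 - <<'E'
from geo import *
to([*(N["A"]+[.001,.001]),.092],-31.5)
E
```

```text
t 56.05 pos [0.4735 0.018  0.1057] w 0.0288 F [ 0.   0.1 -2.9] q1 -12.2 q6 19.2
 turn [ 0.002 -0.001  0.001] minrows 0.0  shift(after turn) [ 0.08 -0.21  0.69]  shift(tool now) [ 0.08 -0.22  0.68]
```

Call:
move_arm([
  [[0.07, -0.18, 0.2], [0.002, 0, 0], -1],
  [[0, 0, 0.2], [0, 0, 0], -1],
  [[0, 0, 0.15], [0, 0, 0], -1],
  [[0, 0, 0.1], [0, 0, 0], -1],
  [[0, 0, 0.1], [0, 0, 0], -1],
  [[0, 0, 0.1], [0, 0, 0], -1],
  [[0, 0, 0.06], [0, 0, 0], -1],
])

```text
time_s: 56.63
position: [0.4722, 0.0195, 0.088]
tool_rot: [[0.521, 0.853, 0.005], [0.853, -0.521, 0.0], [0.003, 0.004, -1.0]]
ft_force: [-1.7, 1.1, 6.4]
grip_width: 0.0291
```

Contact. Turn clockwise with light feed.

Call:
move_arm([
  [[0, -0.08, 0.06], [0.002, 0, 0.04], -1],
  [[0, -0.04, 0.08], [0, 0, 0.04], -1],
  [[0, 0, 0.1], [0, 0, 0.04], -1],
  [[0, 0, 0.1], [0, 0, 0.04], -1],
  [[0, 0, 0.1], [0, 0, 0.04], -1],
  [[0, 0, 0.1], [0, 0, 0.04], -1],
])

```text
time_s: 57.13
position: [0.4737, 0.0207, 0.0818]
tool_rot: [[0.877, 0.48, 0.012], [0.48, -0.877, 0.001], [0.011, 0.005, -1.0]]
ft_force: [-1.9, 0.8, 6.4]
grip_width: 0.0286
```

```bash
python3 - <<'E'
from geo import *
to([*N["A"],.073],-101.5)
E
```

```text
t 57.13 pos [0.4737 0.0207 0.0818] w 0.0286 F [-1.9  0.8  6.4] q1 -12.0 q6 49.3
 turn [ 0.001 -0.006  0.335] minrows 5.7  shift(after turn) [-0.2   0.05  0.44]  shift(tool now) [-0.19 -0.09  0.44]
```

Right-hand too (same nut A where the suspect refused), confirming the left-hand one.

Call:
move_arm([
  [[-0.06, -0.04, 0.1], [0.001, -0.006, 0.04], -1],
  [[-0.04, -0.02, 0.1], [0, 0, 0.04], -1],
  [[0, 0, 0.1], [0, 0, 0.04], -1],
  [[0, 0, 0.1], [0, 0, 0.04], -1],
  [[0, 0, 0.1], [0, 0, 0.04], -1],
  [[0, 0, 0.1], [0, 0, 0.04], -1],
  [[0, 0, 0.1], [0, 0, 0.04], -1],
  [[0, 0, 0.1], [0, 0, 0.04], -1],
])

```text
time_s: 57.8
position: [0.4748, 0.0205, 0.0732]
tool_rot: [[0.979, -0.201, 0.012], [-0.201, -0.98, -0.007], [0.013, 0.004, -1.0]]
ft_force: [-4.6, -1.0, 14.6]
grip_width: 0.0288
```

Call:
move_arm([
  [[-0.05, 0, 0.1], [0, -0.003, 0.035], -1],
  [[0, 0, 0.12], [0, 0, 0.03], -1],
  [[0, 0, 0.12], [0, 0, 0], -1],
])

```text
time_s: 58.05
position: [0.4758, 0.0201, 0.0726]
tool_rot: [[0.94, -0.341, 0.014], [-0.341, -0.94, -0.008], [0.016, 0.003, -1.0]]
ft_force: [-10.1, 1.8, 28.9]
grip_width: 0.0286
```

```bash
python3 - <<'E'
from geo import *
to([*N["A"],.073],-101.5)
E
```

```text
t 58.05 pos [0.4758 0.0201 0.0726] w 0.0286 F [-10.1   1.8  28.9] q1 -11.7 q6 98.5
 turn [ 0.002 -0.007 -0.07 ] minrows 1.2  shift(after turn) [-0.31  0.04 -0.02]  shift(tool now) [-0.3   0.09 -0.02]
```

Call:
move_arm([
  [[0, 0, 0], [0, 0, 0], 0.1],
  [[0, 0, 0], [0, 0, 0], 0.1],
  [[0, 0, 0], [0, 0, 0], 0.1],
  [[0, 0, -0.8], [0, 0, 0], 0.1],
  [[0, 0, -0.9], [0, 0, 0], 0.1],
  [[0, 0, -0.9], [0, 0, 0], 0.1],
  [[0, 0, -0.9], [0, 0, 0], 0.1],
  [[0, 0, -0.9], [0, 0, 0], 0.1],
  [[0, 0, -0.9], [0, 0, 0], 0.1],
  [[0, 0, -0.9], [0, 0, 0], 0.1],
  [[0, 0, -0.5], [0, 0, 0], 0.1],
  [[0, 0, 0], [0, 0, 0], 0.1],
])

```text
time_s: 59.05
position: [0.4748, 0.0211, 0.213]
tool_rot: [[0.94, -0.34, 0.016], [-0.34, -0.94, -0.009], [0.018, 0.003, -1.0]]
ft_force: [-0.2, -0.3, -0.0]
grip_width: 0.0471
```

```bash
cat >> crp.py <<'E'
r2=2**.5
RM=np.c_[(RC[:,1]-RC[:,0])/r2,(RC[:,0]+RC[:,1])/r2,-RC[:,2]]
E
python3 - <<'E'
from crp import *
for a in ((.105,.047,.13),(.105,.047,.051),(.025,-.034,.051)): print(O+RC@np.array(a))
y=RM[:,1]; print(np.degrees(np.arctan2(y[1],y[0])))
to([.45,.12,.26],60)
s=cam("side"); s.crop(230,160,120,100,6,"s32.png")
E
```

```text
[0.59580606 0.3889654  0.22231529]
[0.63781912 0.40593977 0.15760228]
[0.60740189 0.3062891  0.11171617]
72.67731009035997
t 59.05 pos [0.4748 0.0211 0.213 ] w 0.0471 F [-0.2 -0.3 -0. ] q1 -11.6 q6 98.4
 turn [ 1.300e-02  1.000e-03 -1.416e+00] minrows 23.9  shift(after turn) [ 3.55  3.66 -2.35]  shift(tool now) [-2.81 -4.22 -2.42]
```

Call:
move_arm([
  [[0, 0, -0.2], [0.01, 0, -0.059], -0.2],
  [[0, 0, -0.2], [0, 0, -0.059], -0.2],
  [[0, 0, -0.2], [0, 0, -0.059], -0.2],
  [[0, 0, -0.2], [0, 0, -0.059], -0.2],
  [[0, 0, -0.2], [0, 0, -0.059], -0.2],
  [[0, 0, -0.2], [0, 0, -0.059], -0.2],
  [[0, 0, -0.2], [0, 0, -0.059], -0.2],
  [[0, 0, -0.2], [0, 0, -0.059], -0.2],
  [[0, 0, -0.2], [0, 0, -0.059], -0.2],
  [[0, 0, -0.2], [0, 0, -0.059], -0.2],
  [[0, 0, -0.2], [0, 0, -0.059], -0.2],
  [[0, 0, -0.2], [0, 0, -0.059], -0.2],
])

```text
time_s: 60.1
position: [0.4701, 0.021, 0.2464]
tool_rot: [[0.403, 0.915, -0.002], [0.915, -0.403, 0.017], [0.015, -0.009, -1.0]]
ft_force: [0.0, 0.4, 0.0]
grip_width: 0.0346
```

Call:
move_arm([
  [[0, 0, 0], [0, 0, -0.059], -0.2],
  [[0, 0, 0], [0, 0, -0.059], -0.2],
  [[0, 0, 0], [0, 0, -0.059], -0.2],
  [[0, 0, 0], [0, 0, -0.059], -0.2],
  [[0, 0, 0], [0, 0, -0.059], -0.2],
  [[0, 0, 0], [0, 0, -0.059], -0.2],
  [[0, 0, 0], [0, 0, -0.059], -0.2],
  [[0, 0, 0], [0, 0, -0.059], -0.2],
  [[0, 0, 0], [0, 0, -0.059], -0.2],
  [[0, 0, 0], [0, 0, -0.059], -0.2],
  [[0, 0, 0], [0, 0, -0.059], -0.2],
  [[0, 0, 0], [0, 0, 0], -0.2],
])

```text
time_s: 61.1
position: [0.4671, 0.0213, 0.2312]
tool_rot: [[-0.821, 0.57, -0.024], [0.57, 0.822, 0.022], [0.032, 0.005, -0.999]]
ft_force: [0.2, 0.1, 0.3]
grip_width: 0.034
```

```bash
python3 - <<'E'
from crp import *
to(O+RC@np.array([.105,.047,.17]),R=RM)
E
```

```text
t 61.10 pos [0.4671 0.0213 0.2312] w 0.0340 F [0.2 0.1 0.3] q1 -12.6 q6 -67.9
 turn [-0.223 -0.199 -0.099] minrows 5.3  shift(after turn) [ 3.08 17.61  5.74]  shift(tool now) [ 5.85 17.82 -0.92]
```

Call:
move_arm([
  [[0.33, 0.98, -0.2], [0, 0, 0], -0.2],
  [[0.33, 0.98, -0.2], [0, 0, 0], -0.2],
  [[0.33, 0.98, -0.2], [0, 0, 0], -0.2],
  [[0.33, 0.98, -0.2], [0, 0, 0], -0.2],
  [[0.33, 0.98, -0.2], [0, 0, 0], -0.2],
  [[0.33, 0.98, -0.2], [0, 0, 0], -0.2],
  [[0.33, 0.98, -0.2], [0, 0, 0], -0.2],
  [[0.33, 0.98, -0.2], [0, 0, 0], -0.2],
  [[0.33, 0.98, -0.2], [0, 0, 0], -0.2],
  [[0.33, 0.98, -0.2], [0, 0, 0], -0.2],
  [[0.33, 0.98, -0.2], [0, 0, 0], -0.2],
  [[0.33, 0.98, -0.2], [0, 0, 0], -0.2],
])

```text
time_s: 62.1
position: [0.544, 0.2646, 0.2708]
tool_rot: [[-0.787, 0.615, -0.044], [0.615, 0.788, 0.021], [0.047, -0.011, -0.999]]
ft_force: [0.2, -0.5, 0.3]
grip_width: 0.0339
```

```bash
python3 - <<'E'
from crp import *
to(O+RC@np.array([.105,.047,.17]),R=RM)
E
```

```text
t 62.10 pos [0.544  0.2646 0.2708] w 0.0339 F [ 0.2 -0.5  0.3] q1 13.9 q6 -37.8
 turn [-0.234 -0.201 -0.126] minrows 5.6  shift(after turn) [1.63 5.15 2.7 ]  shift(tool now) [2.32 5.51 0.84]
```

Call:
move_arm([
  [[0.1, 0.3, 0], [-0.039, -0.0335, -0.021], -0.2],
  [[0.1, 0.3, 0], [-0.039, -0.0335, -0.021], -0.2],
  [[0, 0, 0], [-0.039, -0.0335, -0.021], -0.2],
  [[0, 0, 0], [-0.039, -0.0335, -0.021], -0.2],
  [[0, 0, 0], [-0.039, -0.0335, -0.021], -0.2],
  [[0, 0, 0], [-0.039, -0.0335, -0.021], -0.2],
  [[0, 0, 0], [0, 0, 0], -0.2],
  [[0, 0, 0], [0, 0, 0], -0.2],
])

```text
time_s: 62.77
position: [0.5476, 0.2813, 0.2587]
tool_rot: [[-0.792, 0.283, 0.541], [0.455, 0.864, 0.215], [-0.406, 0.417, -0.813]]
ft_force: [0.5, -0.8, 0.5]
grip_width: 0.0342
```

```bash
python3 - <<'E'
from crp import *
to(O+RC@np.array([.105,.047,.15]),R=RM)
E
```

```text
t 62.77 pos [0.5476 0.2813 0.2587] w 0.0342 F [ 0.5 -0.8  0.5] q1 14.0 q6 -55.0
 turn [ 0.002  0.004 -0.008] minrows 0.2  shift(after turn) [1.17 4.61 2.93]  shift(tool now) [1.27 4.58 2.94]
```

Call:
move_arm([
  [[0.25, 0.93, 0.3], [0.002, 0.004, -0.008], -0.2],
  [[0.25, 0.93, 0.3], [0, 0, 0], -0.2],
  [[0.25, 0.93, 0.3], [0, 0, 0], -0.2],
  [[0.25, 0.93, 0.3], [0, 0, 0], -0.2],
  [[0.2, 0.7, 0.3], [0, 0, 0], -0.2],
  [[0, 0, 0], [0, 0, 0], -0.2],
  [[0, 0, 0], [0, 0, 0], -0.2],
])

```text
time_s: 63.35
position: [0.577, 0.38, 0.2616]
tool_rot: [[-0.797, 0.3, 0.524], [0.459, 0.864, 0.205], [-0.391, 0.404, -0.827]]
ft_force: [-0.9, -0.5, 0.7]
grip_width: 0.0344
```

```bash
python3 - <<'E'
from crp import *
from cr import pts
to(O+RC@np.array([.105,.047,.12]),R=RM)
w=cam("wrist")
q=pts([*O,np.radians(22),np.pi/4,.0439,1.5619]); 
s=readout.observe();p0=np.array(s["position"]);R=np.array(s["tool_rot"])
P=w.proj([q[k] for k in("pt","pb","h","v68","p68","m68")]+[O+RC@np.array([0,0,.116])])
print(P.round(1).tolist()); print(np.array(s["q"]).round(1))
im=w.img.copy()
for a in P: cv2.circle(im,(int(a[0]),int(a[1])),2,(0,0,255),-1)
cv2.imwrite("pics/w33.png",im)
E
```

```text
t 63.35 pos [0.577  0.38   0.2616] w 0.0344 F [-0.9 -0.5  0.7] q1 24.3 q6 -40.3
 turn [-0.007 -0.003 -0.012] minrows 0.2  shift(after turn) [ 0.24 -0.15  2.7 ]  shift(tool now) [ 0.22 -0.12  2.71]
[[313.4, 191.2], [314.8, 176.4], [242.1, 108.9], [150.9, 103.2], [206.3, 101.8], [159.2, 158.4], [153.3, 136.6]]
[ 24.2  19.3  75.8  -2.1  50.7 -40.4]
```

Call:
move_arm([
  [[0.24, -0.15, 0.4], [-0.007, -0.003, -0.012], -0.2],
  [[0, 0, 0.8], [0, 0, 0], -0.2],
  [[0, 0, 0.8], [0, 0, 0], -0.2],
  [[0, 0, 0.6], [0, 0, 0], -0.2],
  [[0, 0, 0], [0, 0, 0], -0.2],
  [[0, 0, 0], [0, 0, 0], -0.2],
])

```text
time_s: 63.9
position: [0.6046, 0.3881, 0.2124]
tool_rot: [[-0.799, 0.281, 0.532], [0.446, 0.87, 0.211], [-0.403, 0.405, -0.82]]
ft_force: [-0.3, -0.7, -0.6]
grip_width: 0.0339
```

```bash
python3 - <<'E'
from crp import *
from cr import pts
to(O+RC@np.array([.105,.047,.051]),R=RM); rel(0)
w=cam("wrist")
q=pts([*O,np.radians(22),np.pi/4,.0439,1.5619]); 
P=w.proj([q[k] for k in("pt","pb","h")]); print(P.round(1).tolist())
w.crop(220,100,200,150,4,"w34.png",P)
E
```

```text
t 63.90 pos [0.6046 0.3881 0.2124] w 0.0339 F [-0.3 -0.7 -0.6] q1 23.8 q6 -41.7
 turn [-0.002  0.001 -0.004] minrows 0.1  shift(after turn) [0.17 0.12 3.32]  shift(tool now) [0.18 0.13 3.32]
in cradle frame (stud bottom if h): [0.1057 0.0429 0.1174] F in cradle [-0.8 -0.6 -0.2]
[[320.6, 220.1], [320.2, 196.2], [231.6, 112.5]]
```

Call:
move_arm([
  [[0.17, 0.06, 0.4], [-0.002, 0.001, -0.004], -0.2],
  [[0, 0, 0.8], [0, 0, 0], -0.2],
  [[0, 0, 0.8], [0, 0, 0], -0.2],
  [[0, 0, 0.7], [0, 0, 0], -0.2],
  [[0, 0, 0.3], [0, 0, 0], -0.2],
  [[0, 0, 0], [0, 0, 0], -0.2],
  [[0, 0, 0], [0, 0, 0], -0.2],
])

```text
time_s: 64.53
position: [0.6359, 0.4055, 0.1619]
tool_rot: [[-0.802, 0.269, 0.534], [0.438, 0.872, 0.218], [-0.407, 0.408, -0.817]]
ft_force: [-0.2, -0.1, 0.9]
grip_width: 0.0343
```

```bash
python3 - <<'E'
from crp import *
to(O+RC@np.array([.105,.047,.051]),R=RM); rel(0)
w=cam("wrist"); w.crop(220,150,200,150,4,"w35.png")
s=cam("side"); s.crop(210,90,130,100,6,"s35.png")
E
```

```text
t 64.53 pos [0.6359 0.4055 0.1619] w 0.0343 F [-0.2 -0.1  0.9] q1 24.0 q6 -42.2
 turn [0.002 0.001 0.001] minrows 0.0  shift(after turn) [ 0.02 -0.04  0.23]  shift(tool now) [ 0.02 -0.04  0.23]
in cradle frame (stud bottom if h): [0.1059 0.0473 0.0556] F in cradle [0.4 0.  0.8]
```

Call:
move_arm([
  [[0.02, -0.1, 0.1], [0.002, 0.001, 0], -0.2],
  [[0, 0, 0], [0, 0, 0], -1],
  [[0, 0, 0], [0, 0, 0], -1],
  [[0, 0, 0], [0, 0, 0], -1],
  [[0, 0, 0], [0, 0, 0], -1],
], squeeze=25)

```text
time_s: 65.05
position: [0.6356, 0.4042, 0.1618]
tool_rot: [[-0.802, 0.27, 0.533], [0.437, 0.873, 0.216], [-0.407, 0.406, -0.818]]
ft_force: [2.9, 1.2, -2.5]
grip_width: 0.0105
```

```bash
python3 - <<'E'
from crp import *
to(O+RC@np.array([.105,.047,.055]),R=RM); rel(0)
w=cam("wrist"); w.crop(220,150,200,150,4,"w36.png")
E
```

```text
t 65.05 pos [0.6356 0.4042 0.1618] w 0.0105 F [ 2.9  1.2 -2.5] q1 23.9 q6 -42.2
 turn [0.001 0.    0.001] minrows 0.0  shift(after turn) [0.04 0.02 0.05]  shift(tool now) [0.04 0.02 0.05]
in cradle frame (stud bottom if h): [0.1052 0.0462 0.056 ] F in cradle [ 1.1  0.  -3.8]
```

```bash
python3 - <<'E'
import numpy as np
th=np.radians(np.arange(90,-1,-10)); P=np.c_[25+80*np.sin(th),46-80*np.cos(th)]
d=np.diff(P,axis=0)/20; print(np.c_[np.degrees(th[1:]),(d@np.array([[-1,1],[1,1]]).T)/2**.5].round(2))
E
```

```text
[[80.   -0.45 -0.53]
 [70.   -0.35 -0.6 ]
 [60.   -0.24 -0.66]
 [50.   -0.12 -0.69]
 [40.    0.   -0.7 ]
 [30.    0.12 -0.69]
 [20.    0.24 -0.66]
 [10.    0.35 -0.6 ]
 [ 0.    0.45 -0.53]]
```

Call:
move_arm([
  [[-0.22, -0.27, 0], [0, 0, 0], -1],
  [[-0.22, -0.27, 0], [0, 0, 0], -1],
  [[-0.18, -0.3, 0], [0, 0, 0], -1],
  [[-0.18, -0.3, 0], [0, 0, 0], -1],
  [[0, 0, 0], [0, 0, 0], -1],
])

```text
time_s: 65.52
position: [0.6436, 0.377, 0.1596]
tool_rot: [[-0.801, 0.268, 0.535], [0.439, 0.872, 0.219], [-0.407, 0.41, -0.816]]
ft_force: [0.2, 0.7, -1.5]
grip_width: 0.011
```

```bash
cat > arc.py <<'E'
from crp import *
s=readout.observe(); p=RC.T@(np.array(s["position"])-O); v=p[:2]-[.025,.046]
th=np.degrees(np.arctan2(v[0],-v[1])); print("theta %.1f r %.4f z %.4f"%(th,np.linalg.norm(v),p[2]),"F",(RC.T@s["ft_force"]).round(1),"w",s["grip_width"].round(4),"t",s["time_s"])
def P(t): t=np.radians(t); return np.array([.025+.08*np.sin(t),.046-.08*np.cos(t),.056])
import sys
t=float(sys.argv[1]); to(O+RC@P(t),R=RM)
E
python3 arc.py 50
```

```text
Traceback (most recent call last):
  File "arc.py", line 3, in <module>
    th=np.degrees(np.arctan2(v[0],-v[1])); print("theta %.1f r %.4f z %.4f"%(th,np.linalg.norm(v),p[2]),"F",(RC.T@s["ft_force"]).round(1),"w",s["grip_width"].round(4),"t",s["time_s"])
                                                                                                                                              ^^^^^^^^^^^^^^^^^^^^^
AttributeError: 'float' object has no attribute 'round'
```

```bash
sed -i 's/s\["grip_width"\].round(4)/s["grip_width"]/' arc.py; python3 arc.py 50
```

```text
theta 69.9 r 0.0816 z 0.0558 F [-0.5  0.6 -1.5] w 0.010996820140497347 t 65.5167
t 65.52 pos [0.6436 0.377  0.1596] w 0.0110 F [ 0.2  0.7 -1.5] q1 21.0 q6 -46.8
 turn [0.003 0.001 0.   ] minrows 0.1  shift(after turn) [-0.29 -1.37 -0.01]  shift(tool now) [-0.28 -1.37 -0.02]
```

Call:
move_arm([
  [[-0.12, -0.34, 0], [0.003, 0.001, 0], -1],
  [[-0.12, -0.34, 0], [0, 0, 0], -1],
  [[-0.06, -0.35, 0], [0, 0, 0], -1],
  [[-0.06, -0.35, 0], [0, 0, 0], -1],
  [[0, -0.35, 0], [0, 0, 0], -1],
  [[0, -0.35, 0], [0, 0, 0], -1],
  [[0, 0, 0], [0, 0, 0], -1],
])

```text
time_s: 66.1
position: [0.6397, 0.3344, 0.1459]
tool_rot: [[-0.8, 0.272, 0.536], [0.44, 0.872, 0.215], [-0.408, 0.408, -0.817]]
ft_force: [2.0, 1.9, -3.1]
grip_width: 0.0107
```

```bash
python3 arc.py 20; python3 - <<'E'
from h import *
s=cam("side"); s.crop(210,90,130,100,6,"s37.png")
E
```

```text
theta 38.6 r 0.0845 z 0.0558 F [ 0.4  1.  -4. ] w 0.010656618830215696 t 66.1
t 66.10 pos [0.6397 0.3344 0.1459] w 0.0107 F [ 2.   1.9 -3.1] q1 17.1 q6 -53.0
 turn [ 0.001  0.002 -0.   ] minrows 0.0  shift(after turn) [ 0.57 -1.22 -0.01]  shift(tool now) [ 0.57 -1.22 -0.02]
```

Call:
move_arm([
  [[0.14, -0.31, 0], [0, 0.002, 0], -1],
  [[0.14, -0.31, 0], [0, 0, 0], -1],
  [[0.14, -0.3, 0], [0, 0, 0], -1],
  [[0.14, -0.3, 0], [0, 0, 0], -1],
  [[0, 0, 0], [0, 0, 0], -1],
])

```text
time_s: 66.57
position: [0.6294, 0.3169, 0.1349]
tool_rot: [[-0.795, 0.268, 0.544], [0.441, 0.871, 0.216], [-0.415, 0.412, -0.811]]
ft_force: [1.7, 2.8, -4.1]
grip_width: 0.0105
```

```bash
python3 arc.py 0
```

```text
theta 23.0 r 0.0852 z 0.0560 F [-0.2  2.  -4.8] w 0.010515547689035787 t 66.5667
t 66.57 pos [0.6294 0.3169 0.1349] w 0.0105 F [ 1.7  2.8 -4.1] q1 15.6 q6 -56.2
 turn [ 0.004  0.006 -0.   ] minrows 0.1  shift(after turn) [ 1.12 -1.23 -0.  ]  shift(tool now) [ 1.12 -1.23 -0.02]
```

Call:
move_arm([
  [[0.26, -0.31, 0], [0.004, 0.006, 0], -1],
  [[0.27, -0.31, 0], [0, 0, 0], -1],
  [[0.27, -0.3, 0], [0, 0, 0], -1],
  [[0, 0, 0], [0, 0, 0], -1],
])

```text
time_s: 66.9
position: [0.6147, 0.3071, 0.1228]
tool_rot: [[-0.799, 0.271, 0.537], [0.439, 0.873, 0.214], [-0.411, 0.406, -0.816]]
ft_force: [2.5, 1.2, -3.7]
grip_width: 0.0106
```

```bash
python3 arc.py 0; python3 - <<'E'
from h import *
s=cam("side"); s.crop(210,90,130,100,6,"s38.png")
w=cam("wrist"); cv2.imwrite("pics/w38.png",w.img)
E
```

```text
theta 8.4 r 0.0829 z 0.0561 F [ 0.2  0.2 -4.6] w 0.010594489633665901 t 66.9
t 66.90 pos [0.6147 0.3071 0.1228] w 0.0106 F [ 2.5  1.2 -3.7] q1 15.0 q6 -57.9
 turn [0.001 0.003 0.   ] minrows 0.0  shift(after turn) [ 0.5  -0.36  0.  ]  shift(tool now) [ 0.5  -0.36 -0.  ]
```

Call:
move_arm([
  [[0.18, -0.16, 0], [0.001, 0.003, 0], -1],
  [[0.15, -0.14, 0], [0, 0, 0], -1],
  [[0, 0, 0], [0, 0, 0], -1],
])

```text
time_s: 67.25
position: [0.6106, 0.3052, 0.1197]
tool_rot: [[-0.801, 0.27, 0.535], [0.437, 0.873, 0.215], [-0.409, 0.406, -0.817]]
ft_force: [1.8, -0.8, -3.4]
grip_width: 0.0107
```

```bash
python3 arc.py 0
```

```text
theta 4.7 r 0.0824 z 0.0561 F [-0.9 -1.4 -3.6] w 0.010728874930468422 t 67.25
t 67.25 pos [0.6106 0.3052 0.1197] w 0.0107 F [ 1.8 -0.8 -3.4] q1 14.9 q6 -58.6
 turn [0.001 0.002 0.001] minrows 0.0  shift(after turn) [ 0.31 -0.16  0.01]  shift(tool now) [ 0.31 -0.16  0.  ]
```

Call:
move_arm([
  [[0.15, -0.13, 0], [0.001, 0.002, 0], -1],
  [[0.15, -0.13, 0], [0, 0, 0], -1],
  [[0.1, -0.1, 0], [0, 0, 0], -1],
])

```text
time_s: 67.5
position: [0.6076, 0.3042, 0.118]
tool_rot: [[-0.797, 0.266, 0.542], [0.439, 0.872, 0.218], [-0.414, 0.411, -0.812]]
ft_force: [14.5, 8.0, -7.0]
grip_width: 0.0108
```

```bash
python3 arc.py 0
```

```text
theta 2.2 r 0.0821 z 0.0564 F [  9.5   2.  -15.2] w 0.010823798142607154 t 67.5
t 67.50 pos [0.6076 0.3042 0.118 ] w 0.0108 F [14.5  8.  -7. ] q1 14.8 q6 -59.3
 turn [0.004 0.005 0.001] minrows 0.1  shift(after turn) [ 0.18 -0.04  0.02]  shift(tool now) [ 0.18 -0.04  0.02]
```

Call:
move_arm([
  [[0.12, -0.1, 0], [0.004, 0.005, 0], -1],
  [[0.08, -0.08, 0], [0, 0, 0], -1],
])

```text
time_s: 67.67
position: [0.6078, 0.3043, 0.1179]
tool_rot: [[-0.799, 0.267, 0.539], [0.438, 0.872, 0.217], [-0.412, 0.41, -0.814]]
ft_force: [9.3, 4.0, -4.7]
grip_width: 0.011
```

```bash
python3 arc.py 0; python3 - <<'E'
from h import *
w=cam("wrist"); w.crop(200,50,266,200,3,"w39.png")
E
```

```text
theta 2.2 r 0.0821 z 0.0563 F [ 5.6  0.2 -9.6] w 0.0110208742112458 t 67.6667
t 67.67 pos [0.6078 0.3043 0.1179] w 0.0110 F [ 9.3  4.  -4.7] q1 14.8 q6 -59.2
 turn [0.003 0.003 0.001] minrows 0.1  shift(after turn) [ 0.18 -0.04  0.02]  shift(tool now) [ 0.19 -0.04  0.01]
```

Call:
move_arm([
  [[0, 0, 0], [0, 0, 0], -1],
  [[0, 0, 0], [0, 0, 0], -0.35],
  [[0, 0, 0], [0, 0, 0], -0.35],
  [[0, 0, 0], [0, 0, 0], -0.35],
  [[0, 0, -0.4], [0, 0, 0], -0.35],
  [[0, 0, -0.8], [0, 0, 0], -0.35],
  [[0, 0, -0.9], [0, 0, 0], -0.35],
  [[0, 0, -0.9], [0, 0, 0], -0.35],
  [[0, 0, -0.9], [0, 0, 0], -0.35],
  [[0, 0, -0.9], [0, 0, 0], -0.35],
  [[0, 0, -0.5], [0, 0, 0], -0.35],
  [[0, 0, 0], [0, 0, 0], -0.35],
])

```text
time_s: 68.72
position: [0.545, 0.2816, 0.2121]
tool_rot: [[-0.8, 0.263, 0.539], [0.435, 0.873, 0.22], [-0.413, 0.411, -0.813]]
ft_force: [0.2, -0.2, 0.1]
grip_width: 0.0278
```

```bash
python3 - <<'E'
from crp import *
from cr import pts
rel(0)
w=cam("wrist")
q=pts([*O,np.radians(22),np.pi/4,.0439,0.0]); P=w.proj([q[k] for k in("pt","pb","h")]+[O+RC@np.array([0,0,.116])]); print(P.round(1).tolist())
im=w.img.copy()
for a in P: cv2.circle(im,(int(a[0]),int(a[1])),2,(0,0,255),-1)
cv2.imwrite("pics/w40.png",im)
s=cam("side"); s.crop(210,90,130,100,6,"s40.png")
E
```

```text
in cradle frame (stud bottom if h): [ 0.0276 -0.0335  0.1717] F in cradle [ 0.2 -0.3  0. ]
[[314.3, 193.8], [314.2, 177.9], [386.6, 109.3], [324.2, 136.1]]
```

```bash
python3 - <<'E'
from rig import imaging, readout
import cv2
for n in("top","side"):
    cv2.imwrite(f"pics/{n}_fin.png",imaging.get_image(n)["img"])
s=readout.observe();print(s["time_s"],s["position"],s["ft_force"],s["grip_width"])
E
```

```text
68.9167 [0.54551114 0.28165547 0.20869972] [ 0.26264504 -0.30005194 -0.58494206] 0.02774648098169493
```

View pics/top_fin.png

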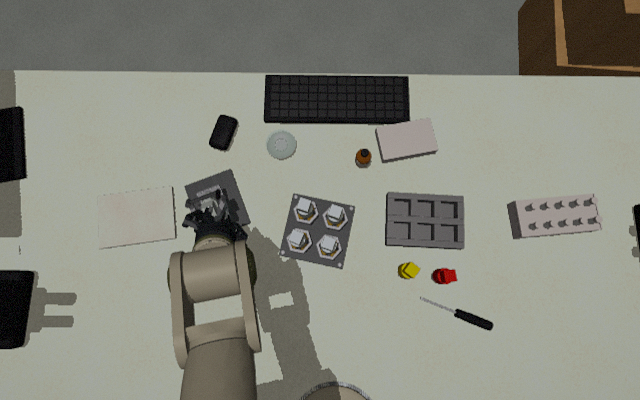

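View pics/side_fin.png

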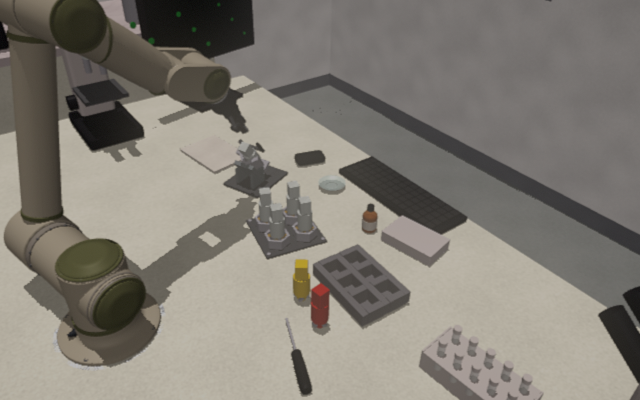

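The top picture shows four studs in the nuts (about 300–335, 210–248), an empty crate at (425, 220), and the bottle at (363, 157). The dish (281, 145) and the yellow and red look-alikes are also in place. The side picture shows all four studs upright, the stud in the V-block at (247, 160), and the gripper clear of it.

```bash
python3 -c "
from rig import job; print(job.close_job())"
```

```text
the job is handed in; nothing more can be done
None
```

The job is done and handed in at about 69 s of the 208 s allowed. All five studs were there; four are screwed home and the left-hand one is clamped in the V-block.

- **Right-hand studs:** each of the four sits in its own test nut. Each went down about 14.5–15 mm on a clockwise turn, and pressing at 20–29 N moved it no further. The pictures show all four barrels on the nuts at equal height.
- **Left-hand stud:** this was the one from the crate well near (0.513, -0.241). It refused clockwise turns twice at about 25 N. It sank part way turning counter-clockwise, then stopped at about 47 N. I laid it in the V-block with its foot on the ledge, and swung the strap over it last.
- **Last checks:**
  - The strap post and hinge match the closed position to within about 2°, and the stud's head is where it should be.
  - The crate is empty.
  - The bottle, the dish and the red and yellow look-alikes are standing and look undisturbed.
  - The gripper touched nothing, with a wrist force of about 0.7 N.

These readings disagreed with what I expected:

- **Head angles:** the four heads ended about 3–10° past the nominal home angle, which is within the stated play.
- **Fingertip position:** the fingertips stood about 31 mm behind the reported tool point. Because of this my first grasp closed on air, and I corrected for it afterwards.
- **Wrist camera:** its height estimates were off by 6–12 mm, so I relied on the side view and contact forces instead.

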